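# Stand a stiffener plate on end in the bench vise

### The arm

A 7-joint arm with a two-finger parallel gripper is mounted at the origin on a cart in front of the work surface, level with it; the furniture and walls round the work are solid. World frame = base frame: x ahead of the robot, y to its left, z up, the work surface at z = 0. Lengths are in m, angles in rad, forces in N, time in s.
With the tool pointing down it reaches from about 0.425 to 0.925 m from the base axis. Payload 6.8 kg.
Tool frame: the origin (TCP) lies between the finger pads; the fingertips stand r.tcp_to_tips ahead of it and the grasp point (between the pads) is the TCP (r.tcp_to_tips is the distance from the TCP to the fingertips, in m); z points along the fingers, y is the line along which they close (so a half turn about z gives the same grasp; the last joint's range is limited). The gripper opens to 85 mm and grips with 20 to 120 N. Pads are 22 mm wide; open, the fingers measure 114 mm over their backs; the gripper's body (76 mm by 85 mm) begins 54 mm behind the grasp point. The pads swing forward as they close: fully open they stand 13 mm farther back than shut.
Start: joints at [1.092, 0.477, 0.022, 1.555, -0.011, 1.109, -0.083], TCP at [0.245, -0.629, 0.25] pointing down, gripper open.
Joint ranges: [-2.96, 2.96], [-0.34, 2.1], [-1.41, 1.46], [0.24, 2.44], [-1.37, 4.51], [0.17, 1.92], [-2.96, 2.96]. Speed limits (rad/s): [2.39, 2.39, 3.14, 3.14, 3.14, 3.14, 3.14].

### API

Orientations are given as a rotation vector (axis times angle).
In Python, from bench import r gives the robot as it stands.
- The arm moves only by the tool servo_tool, never from a script. Its argument "commands" is a list of rows, each a list of 2 entries, a list of its own where there are three numbers: the shift along the tool's x, y, z normalised to -1 to 1, where 1 is 250 mm, then the turn, a rotation vector about the tool's x, y, z normalised to -1 to 1, where 1 is 90 degrees. In form: [[[dx, dy, dz], [ax, ay, az]], ...]. A call has 1 to 20 rows; each row is the pose to reach, as a shift and turn from the pose commanded when the call began, along the tool's axes at that moment; what a row does not reach only later rows make up. A row lasts 1/10 s, in which the tool goes at most 50 mm and 8.59 degrees, less where a joint would pass 70% of its speed; a pose out of reach is approached as far as the arm can. A call with a number of a shift or a turn outside -1 to 1 is refused whole. A call with a gripper value outside its range is refused whole. "claw" is the closure, from 0 (fully open) to 1 (shut), set as the call begins (left out, the last holds). The fingers move at their own pace and stop on an object; "squeeze" is the grip in N (left out, the last holds). Time passes only in rows, so rows that repeat a pose let the fingers close. It gives the time, the measured TCP pose, the force, the opening and the grip force at its end, in the units of the state.
- r.get_obs(): the state, without advancing time (a new reading comes with each control period).
- r.grab_frame(name): name is "side" or "top"; returns (picture, depth): 384x512x3 uint8, red, green, blue; 384x512 float32, m along the optical axis (not along the pixel's ray), 0 where there is no reading.
- r.camera_model(name): a dict with "fx", "fy", "cx", "cy" (pixels), "extrinsics" (4x4, takes a point from camera to world coordinates). Camera axes: x right, y down, z forward; pixel columns grow to the right and rows downward; lengths in m; the calibration is good to about 2 mm. A picture is of the moment at which its call begins. camera_model takes no time and is no camera call.
- r.hand_in(): hands the job in; it is judged then, once.
Trained networks look in the newest picture that a camera, given by its name, has taken for a name from the list of things; names that differ only in an ending like _2 or _b are one class to them, and where a whole thing is asked for, a point or a joint stands for the part that bears it (a point fixed in the world has none). Each returns a list of dicts, best first, with "confidence" (0 to 1); they miss things now and then, are a little off and sometimes report something else, mostly with a low value. They report only what shows in the picture. A call takes as long as a camera call. They do not tell look-alikes from the thing itself.
- r.boxes_of(camera, target): "uv" ([column, row] in pixels, amid what is visible of it).
- r.mark_of(camera, target): "uv" ([column, row] in pixels: a listed point, or the origin of a listed thing).
The state is a dict: "clock": time; "joints": joint angles; "qvel": joint speeds; "tau": joint torques, N m; "tcp_pos": TCP position; "orientation": TCP orientation; "contact_force": force on the tool from outside, world axes, zero at the start; "moment": the same for the moment, N m; "grip_width": finger opening in m; "gripper_force": force on a finger pad.
Only numpy, scipy, OpenCV 4.12 (cv2) and the standard library are available. Lean on these libraries where they do the work, as an engineer would, in place of code of your own. Each camera call takes 0.05 s, during which the arm holds its last target. There are 200 camera calls.

### The job

The flat aluminium plate lying on the bench has just had two corners clipped and they must be filed next: stand it upright in the bench vise, clipped end up, square end down on the step of the rear soft jaw, in the middle of the jaws. Then slide the front jaw up against it so that it is held snugly between the jaws. Set the plate in without dropping it, and leave the file, the arrow-shaped magnet and the soapstone holder where they lie.

Things in the scene. Friction and masses are not known exactly. Their poses are not given: they have to be found in the camera images.
- stiffener: flat plain aluminium plate, 110 x 62 x 15 mm, about 0.3 kg, lying flat on the bench; two corners of one end are clipped at 45 degrees (15 mm each), the other end is square. Origin: middle of the square end's face (7.5 mm over the bench while it lies). x axis: along the plate to the middle of the clipped end, 110 mm away; y: across the 62 mm width; z: across the 15 mm thickness
- bench_vise: green bench vise bolted to the bench, swivelled by some angle; jaws 100 mm wide, 161 mm tall with their aluminium soft jaws; the rear one is fixed. Origin: on the bench under it; x: level, from front jaw to rear jaw (closing direction), y along the jaws. The casting reaches 105 mm behind and 100 mm beside the origin; the handle 119 mm plus the jaw value in front, up to 100 mm high
- vise_seat (a point): where the middle of the plate's square end belongs: on the step, middle of the jaws, 114 mm over the bench, 7.5 mm in front of the rear soft jaw's face. The step is a ledge 11 mm deep along the whole rear soft jaw, 47 mm below the jaws' top (161 mm over the bench). Axes as the vise's
- jaw_front (a point): middle of the flat front side of the front jaw (96 mm wide, 114 to 156 mm over the bench), 135 mm over the bench: push here along the vise's +x to close it. Moves with the jaw. The soft jaw's lip on the jaw's top ends 11 mm behind this side
- bench_vise_jaw (a joint): slide of the front jaw in m; it moves when pushed (quick-release vise, nut disengaged; about 6 N of friction) and stays where left. Grows as it opens, towards the vise's -x. The gap between the soft jaws is this value minus 3.6 mm: 0.0186 when they touch both sides of the 15 mm plate
- flat_file: flat file with a wooden handle, 302 x 25 x 25 mm, lying near the vise; origin: centre of its underside; long axis y
- arrow_magnet: red arrow-shaped welding magnet, 60 x 90 x 21 mm, lying flat; origin: centre of its underside
- soapstone_holder: slim soapstone marker holder, 15 x 138 x 12 mm, lying on the bench; origin: centre of its underside; long axis y
Mind the look-alikes: they are no part of the job. What is shaped like the stiffener but purple is not meant.

How it is judged:
By the outcome, as a careful person would: the job done as asked, in the order asked, and still so for the second after the job is handed in, with the robot touching nothing.
It also fails if it takes over 72 s, if anything falls off the work surface, if the arm or the gripper's body presses on something with over 40 N, if the wrist force passes 120 N, or if a joint passes its speed limit or range.

## Working session

There is one attempt and no reset: what is moved stays moved. The work goes in short steps, Python scripts to look and compute and a tool call to move; the robot and the scene stay as the last step left them, time stands still between calls to the robot, and variables do not carry over. Pictures are saved under pics/ and viewed, at most 10 in all, crops included, and the job is handed in when it is done.

Besides the shell and the picture viewer there is one more tool, called as name(argument=value, ...), one argument or row to a line, values as JSON. servo_tool: Moves the arm, as the interface text tells. Scaled input: -1 to 1 covers 250 mm each way for a shift and 90 degrees each way for a turn. Its arguments: {"type":"object","properties":{"commands":{"type":"array"},"claw":{"type":"number"},"squeeze":{"type":"number"}},"required":["commands"]}

```bash
mkdir -p pics
cat > h.py <<'E'
import numpy as np, cv2
from bench import r
from scipy.spatial.transform import Rotation as R
def cloud(n):
    im,d=r.grab_frame(n); c=r.camera_model(n); E=np.array(c["extrinsics"])
    v,u=np.indices(d.shape)
    P=np.stack([(u-c["cx"])/c["fx"]*d,(v-c["cy"])/c["fy"]*d,d],-1)@E[:3,:3].T+E[:3,3]
    P[d==0]=np.nan
    return im,P
def save(im,n,s=1.5): cv2.imwrite(f"pics/{n}.png",cv2.resize(im[:,:,::-1],None,fx=s,fy=s))
E
python3 - <<'E'
from h import *
print(r.get_obs(), r.tcp_to_tips)
for n in("top","side"):
    im,P=cloud(n); save(im,n+"0"); np.savez(f"{n}0.npz",im=im,P=P)
    for t in["stiffener","bench_vise","vise_seat","jaw_front","flat_file","arrow_magnet","soapstone_holder"]:
        for f in(r.mark_of,):
            print(n,t,[(np.round(k["uv"]),round(k["confidence"],2),np.round(P[int(k["uv"][1]),int(k["uv"][0])],3)) for k in f(n,t)[:3]])
E
```

```text
{'clock': 0.0, 'joints': array([ 1.09193169,  0.47781682,  0.02231207,  1.55645341, -0.01150838,
        1.1092969 , -0.08309349]), 'qvel': array([ 5.49736275e-05,  4.53173658e-04,  1.12943485e-04,  1.13716683e-03,
        1.00167522e-03,  1.53146159e-03, -1.29258470e-03]), 'tau': array([ 1.49432581e-04, -5.96441245e+01,  1.60819151e+00, -2.81189328e+01,
        1.25406639e-02,  9.42642539e-03, -3.54675785e-05]), 'tcp_pos': array([ 0.24437496, -0.6286098 ,  0.24931311]), 'orientation': array([-3.08599076e+00, -5.78811203e-01,  7.15190601e-04]), 'contact_force': array([-0.3761081 , -0.00278249, -0.56055652]), 'moment': array([-0.00207975,  0.01154161, -0.02668482]), 'gripper_force': 0.0, 'grip_width': 0.08537065894989801} 0.019
top stiffener [(array([237., 154.]), 0.82, array([0.652, 0.235, 0.013])), (array([120., 236.]), 0.78, array([0.358, 0.622, 0.016]))]
top bench_vise [(array([329., 163.]), 0.65, array([ 0.612, -0.072,  0.089]))]
top vise_seat [(array([333., 156.]), 0.76, array([ 0.626, -0.084,  0.115])), (array([184., 237.]), 0.24, array([0.358, 0.408, 0.01 ]))]
top jaw_front [(
[... 200 characters left out ...]
82, 0.018]))]
top soapstone_holder [(array([186., 235.]), 0.68, array([0.365, 0.398, 0.01 ]))]
side stiffener [(array([215., 310.]), 0.91, array([0.367, 0.635, 0.003])), (array([213., 207.]), 0.83, array([0.646, 0.227, 0.017]))]
side bench_vise [(array([253., 175.]), 0.6, array([ 0.599, -0.037,  0.037]))]
side vise_seat [(array([252., 150.]), 0.75, array([ 0.634, -0.092,  0.132]))]
side jaw_front [(array([270., 149.]), 0.79, array([ 0.554, -0.107,  0.146]))]
side flat_file [(array([279., 159.]), 0.48, array([ 0.573, -0.265,  0.002]))]
side arrow_magnet [(array([271., 223.]), 0.68, array([0.393, 0.199, 0.013]))]
side soapstone_holder [(array([254., 262.]), 0.45, array([0.356, 0.407, 0.007]))]
```

View pics/top0.png

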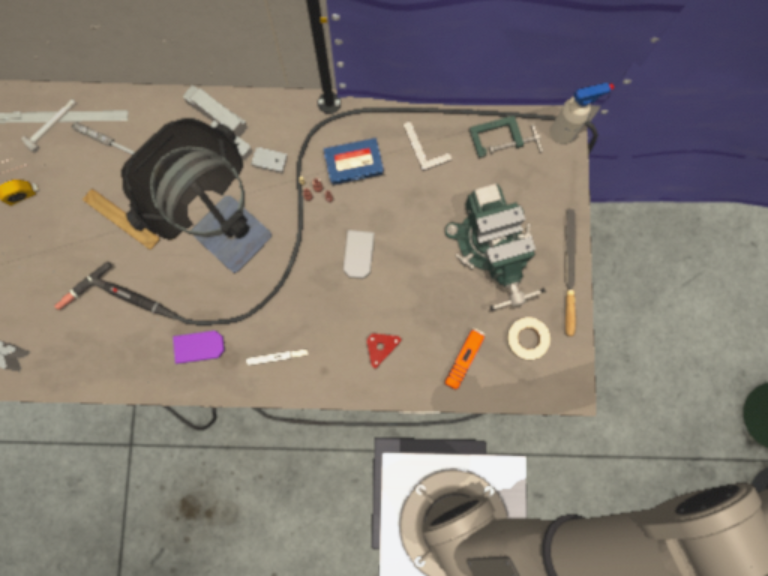

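View pics/side0.png

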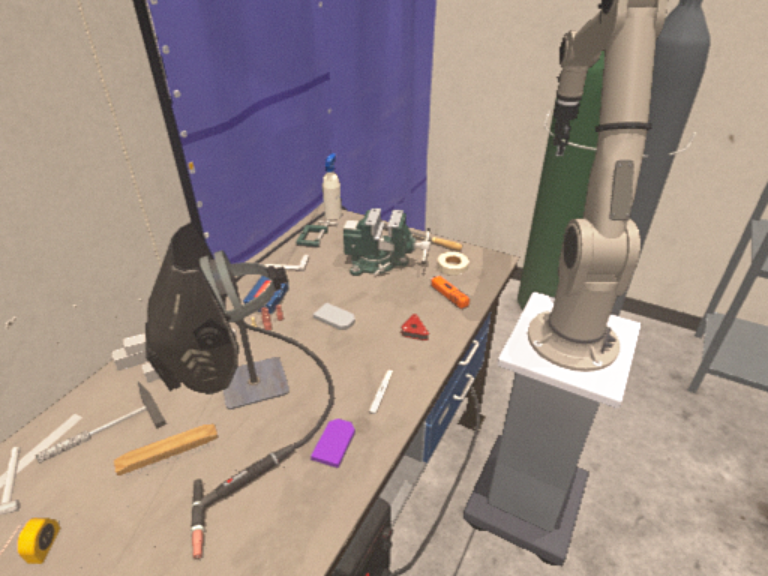

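The top view shows the grey plate at (358,254), with its square end away from the robot and its clipped end towards it. The vise is at (500,240), swivelled, with the handle towards the robot. The purple look-alike is at (198,347). The side view agrees. Next I'll measure the plate and the jaws.

```bash
cat > m.py <<'E'
from h import *
import sys
def rect(p):
    (c,s,a)=cv2.minAreaRect((p[:,:2]*1000).astype(np.float32)); return np.round(c,1),np.round(s,1),round(a,1)
E
python3 - <<'E'
from m import *
for n in("top","side"):
    z=np.load(n+"0.npz");P=z["P"];im=z["im"].astype(int)
    m=(abs(P[...,0]-.625)<.09)&(abs(P[...,1]-.23)<.07)&(P[...,2]>.006)&(P[...,2]<.03)
    p=P[m]; print(n,"plate",len(p),p.mean(0).round(4),np.median(p[:,2]).round(4),rect(p))
    # pca
    q=p[:,:2]-p[:,:2].mean(0);w,V=np.linalg.eigh(q.T@q);print(V[:,1],np.degrees(np.arctan2(V[1,1],V[0,1])))
    b=P[(abs(P[...,0]-.5)<.05)&(abs(P[...,1]-.3)<.04)][:,2];print("bench z",np.nanmedian(b),np.nanstd(b))
    m=(abs(P[...,0]-.62)<.12)&(abs(P[...,1]+.09)<.1)&(P[...,2]>.146)&(P[...,2]<.18)
    k,l=cv2.connectedComponents(m.astype(np.uint8))
    for i in range(1,k):
        p=P[l==i]
        if len(p)>8: print(n,"jaw",len(p),p.mean(0).round(4),p[:,2].std().round(4),rect(p))
    m=(abs(P[...,0]-.62)<.12)&(abs(P[...,1]+.09)<.1)
z=np.load("top0.npz")
im=z["im"][110:220,220:390]; cv2.imwrite("pics/crop0.png",cv2.resize(im[:,:,::-1],None,fx=4.5,fy=4.5,interpolation=cv2.INTER_NEAREST))
E
```

```text
top plate 636 [0.605  0.2295 0.0142] 0.0143 (array([624.8, 229.6]), array([137. , 178.2]), 88.9)
[-0.99814327  0.06090982] 176.5079629065559
bench z 0.0003505675135720976 0.003710904338397825
top jaw 417 [ 0.6536 -0.074   0.1593] 0.0047 (array([658.2, -73.5]), array([ 50.1, 100.3]), 18.2)
top jaw 411 [ 0.5776 -0.0987  0.1593] 0.0047 (array([578.2, -99.6]), array([ 41.9, 101.1]), 17.7)
side plate 316 [0.5958 0.231  0.0155] 0.0165 (array([625.5, 228.4]), array([126. , 175.8]), 87.8)
[-0.99962652  0.02732795] 178.43402874948075
bench z 0.0018801935119239221 0.002033710412139344
side jaw 133 [ 0.6449 -0.0674  0.1595] 0.0052 (array([649.9, -74. ]), array([43.8, 95.1]), 18.5)
side jaw 133 [ 0.5706 -0.0941  0.1597] 0.0054 (array([ 572.9, -101.1]), array([ 40.8, 101.1]), 18.4)
```

View pics/crop0.png

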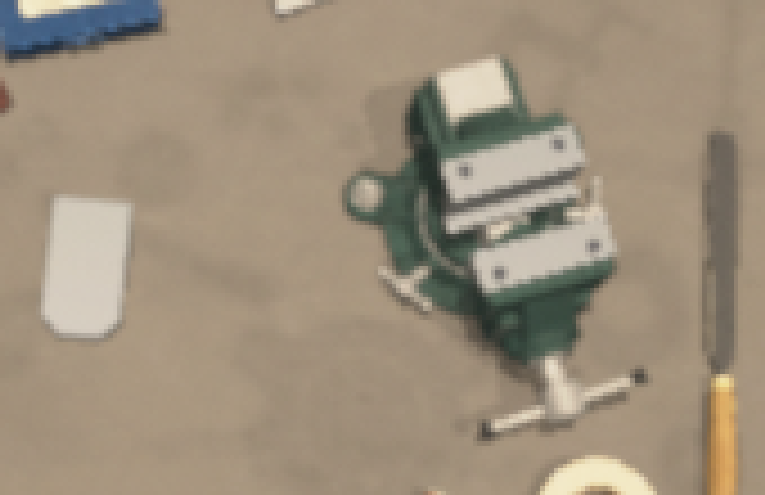

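```bash
cat > edge.py <<'E'
from m import *
def to_plane(n,uv,z):
    c=r.camera_model(n);E=np.array(c["extrinsics"]);uv=np.asarray(uv,float).reshape(-1,2)
    d=np.c_[(uv[:,0]-c["cx"])/c["fx"],(uv[:,1]-c["cy"])/c["fy"],np.ones(len(uv))]@E[:3,:3].T
    return E[:3,3]+d*((z-E[2,3])/d[:,2])[:,None]
def seg(n,roi,z,test):
    """gray bright blobs in the upsampled picture -> outline on plane z"""
    im=np.load(n+"0.npz")["im"]; u0,v0,u1,v1=roi; s=6
    c=cv2.resize(im[v0:v1,u0:u1],None,fx=s,fy=s,interpolation=cv2.INTER_CUBIC)
    h=c.astype(int); m=test(h).astype(np.uint8)
    cs,_=cv2.findContours(m,cv2.RETR_EXTERNAL,cv2.CHAIN_APPROX_NONE)
    out=[]
    for k in sorted(cs,key=cv2.contourArea)[::-1][:3]:
        uv=(k[:,0]+.5)/s-.5+[u0,v0]; p=to_plane(n,uv,z); out.append(p)
    return out
E
python3 - <<'E'
from edge import *
for n,roi in(("top",(222,145,258,192)),("side",(200,195,245,228))):
    im=np.load(n+"0.npz")["im"]; 
    print(n, im[165 if n=="top" else 211,238 if n=="top" else 222], im[175 if n=="top" else 222,225 if n=="top" else 203])
    for p in seg(n,roi,.015,lambda h:(h[...,0]-h[...,2])<16): print(" plate",len(p),rect(p),p[:,:2].min(0).round(3),p[:,:2].max(0).round(3))
for n,roi in(("top",(310,130,362,180)),("side",(238,134,278,170))):
    for p in seg(n,roi,.161,lambda h:h.min(-1)>165): print(n," jaw",len(p),rect(p))
o=r.get_obs();print(R.from_rotvec(o["orientation"]).as_matrix().round(3))
# vise profile along vise x from top & side depth
a=np.radians(18);ex=np.array([np.cos(a),np.sin(a)]);ey=np.array([-ex[1],ex[0]])
for n in("top","side"):
    P=np.load(n+"0.npz")["P"];q=P[...,:2]-[.62,-.085];s=q@ex;t=q@ey
    for t0 in(-.02,.02):
        m=(abs(t-t0)<.012)&(s>-.15)&(s<.15)
        print(n,t0,[(round(b,3),round(float(np.median(P[m&(abs(s-b)<.0025),2])),3)) for b in np.arange(-.1,.12,.005) if (m&(abs(s-b)<.0025)).any()])
E
```

```text
top [212 203 189] [157 140 120]
side [226 216 206] [193 165 144]
 plate 40 (array([638. , 257.4]), array([14.2,  5.4]), 10.6) [0.631 0.255] [0.645 0.261]
 plate 30 (array([560.6, 265.7]), array([ 4. , 11.4]), 68.3) [0.555 0.263] [0.566 0.268]
 plate 25 (array([608.7, 260.8]), array([4.4, 9. ]), 82.7) [0.604 0.258] [0.613 0.263]
top  jaw 596 (array([586.9, -98.7]), array([38.1, 98.7]), 18.2)
top  jaw 542 (array([647.7, -78.3]), array([27.9, 97.5]), 18.4)
top  jaw 210 (array([690.7, -52.4]), array([20.7, 47.3]), 1.7)
side  jaw 193 (array([ 581.8, -102.7]), array([ 31.7, 103.9]), 17.9)
side  jaw 206 (array([647.5, -81.8]), array([ 30.6, 101.8]), 17.7)
side  jaw 195 (array([588.1, -13.7]), array([ 25.2, 108.6]), 27.6)
[[ 0.932  0.362  0.   ]
 [ 0.362 -0.932 -0.   ]
 [ 0.     0.    -1.   ]]
top -0.02 [(np.float64(-0.1), 0.071), (np.float64(-0.095), 0.091), (np.float64(-0.09), 0.098), (np.float64(-0.085), 0.104), (np.float64(-0.08), 0.111), (np.float64(-0.075), 0.117), (np.float64(-0.07), 0.124), (np.float64(-0.065), 0.141), (np.float64(-0.06), 0.155), (np.float64(-0.055), 0.156), (np.floa
[... 3760 characters left out ...]
t64(-0.01), 0.064), (np.float64(-0.005), 0.068), (np.float64(0.0), 0.077), (np.float64(0.005), 0.072), (np.float64(0.01), 0.135), (np.float64(0.015), 0.161), (np.float64(0.02), 0.136), (np.float64(0.025), 0.161), (np.float64(0.03), 0.126), (np.float64(0.035), 0.128), (np.float64(0.04), 0.12), (np.float64(0.045), 0.157), (np.float64(0.05), 0.12), (np.float64(0.055), 0.097), (np.float64(0.06), 0.122), (np.float64(0.065), 0.117), (np.float64(0.07), 0.109), (np.float64(0.075), 0.117), (np.float64(0.08), 0.107), (np.float64(0.085), 0.1), (np.float64(0.09), 0.11), (np.float64(0.095), 0.107), (np.float64(0.1), 0.104), (np.float64(0.105), 0.11), (np.float64(0.11), 0.054), (np.float64(0.115), 0.113)]
```

Run:
```python
from edge import *
for n,roi,th in(("top",(222,145,258,192),172),("side",(200,195,245,228),195)):
    for p in seg(n,roi,.015,lambda h:h.mean(-1)>th)[:1]:
        q=p[:,:2]; print(n," plate",len(p),rect(p),p[:,:2].min(0).round(4),p[:,:2].max(0).round(4))
        # long sides only
        for s in (1,-1):
            c=np.array(rect(p)[0])/1000; m=(s*(q[:,1]-c[1])>.02)&(abs(q[:,0]-c[0])<.035)
            print("  side",s,np.polyfit(q[m,0]-c[0],q[m,1],1).round(4))
for n in("top","side"):
    for t,z in(("vise_seat",.114),("jaw_front",.135),("stiffener",.0075)):
        for k in r.mark_of(n,t)[:2]: print(n,t,round(k["confidence"],2),to_plane(n,k["uv"],z).round(4))
```

```text
top  plate 507 (array([598.5, 227.8]), array([ 60.7, 108. ]), 85.8) [0.5446 0.1946] [0.6537 0.26  ]
  side 1 [-0.0779  0.2575]
  side -1 [-0.0689  0.1985]
side  plate 344 (array([598. , 223.7]), array([ 61.5, 109.3]), 85.4) [0.5423 0.1898] [0.6543 0.2561]
  side 1 [-0.0701  0.2534]
  side -1 [-0.068   0.1941]
top vise_seat 0.76 [[ 0.6262 -0.0843  0.114 ]]
top vise_seat 0.24 [[0.3484 0.3911 0.114 ]]
top jaw_front 0.96 [[ 0.5543 -0.1111  0.135 ]]
top stiffener 0.82 [[0.6522 0.2339 0.0075]]
top stiffener 0.78 [[0.3574 0.6227 0.0075]]
side vise_seat 0.75 [[ 0.6442 -0.1131  0.114 ]]
side jaw_front 0.79 [[ 0.5582 -0.1223  0.135 ]]
side stiffener 0.91 [[0.3625 0.6394 0.0075]]
side stiffener 0.83 [[0.6502 0.2207 0.0075]]
```

```bash
cat > mv.py <<'E'
from h import *
Z=np.array([0,0,1.])
xp=np.array([-.9974,.072,0]); a18=np.radians(18.1); ex=np.array([np.cos(a18),np.sin(a18),0]); ey=np.cross(Z,ex)
def frame(x,y,z): return np.c_[x,y,z]
def tool(Rp,alpha):   # plate frame -> tool frame
    a=np.radians(alpha); z=-np.sin(a)*Rp[:,0]-np.cos(a)*Rp[:,2]; y=Rp[:,1]; return np.c_[np.cross(y,z),y,z]
Rlie=frame(xp,np.cross(Z,xp),Z); Rup=frame(Z,np.cross(ex,Z),ex)
def go(tgts,p0=None,R0=None):
    o=r.get_obs(); p0=o["tcp_pos"] if p0 is None else p0; R0=R.from_rotvec(o["orientation"]).as_matrix() if R0 is None else R0
    for p,Rt in tgts:
        print((R0.T@(np.array(p)-p0)/.25).round(3).tolist(),(R.from_matrix(R0.T@Rt).as_rotvec()/(np.pi/2)).round(3).tolist())
E
python3 - <<'E'
from mv import *
F=tool(Rup,50); o=r.get_obs(); R0=R.from_rotvec(o["orientation"]).as_matrix()
go([((.40,-.47,.36),R0),((.56,-.30,.40),R0)])
print(F.round(3))
go([((.64,-.08,.32),F),((.64,-.08,.26),F)],np.array([.40,-.47,.36]))
E
```

```text
[0.81, -0.368, -0.439] [0.0, 0.0, 0.0]
[1.653, -0.77, -0.599] [0.0, 0.0, 0.0]
[[ 0.728  0.311 -0.611]
 [ 0.238 -0.951 -0.2  ]
 [-0.643  0.    -0.766]]
[1.46, -1.106, 0.16] [0.012, -0.444, 0.033]
[1.46, -1.106, 0.4] [0.012, -0.444, 0.033]
```

servo_tool(
  commands=[
    [[0.81,-0.37,-0.44],[0,0,0]],
    [[0.81,-0.37,-0.44],[0,0,0]],
    [[0.81,-0.37,-0.44],[0,0,0]],
    [[0.81,-0.37,-0.44],[0,0,0]],
    [[0.81,-0.37,-0.44],[0,0,0]],
    [[0.81,-0.37,-0.44],[0,0,0]],
  ],
)

```text
clock: 1.7
tcp_pos: [0.4072, -0.4643, 0.3642]
orientation: [3.082, 0.596, 0.011]
contact_force: [0.9, -0.4, -0.5]
grip_width: 0.0855
gripper_force: 0.0
```

servo_tool(
  commands=[
    [[1.0,-0.72,0.1],[0,0,0]],
    [[1.0,-0.72,0.1],[0,0,0]],
    [[1.0,-0.72,0.1],[0,0,0]],
    [[1.0,-0.72,0.1],[0,0,0]],
    [[1.0,-0.72,0.1],[0,0,0]],
    [[1.0,-0.72,0.1],[0,0,0]],
    [[1.0,-0.72,0.1],[0,0,0]],
    [[1.0,-0.72,0.1],[0,0,0]],
  ],
)

```text
clock: 2.5
tcp_pos: [0.5685, -0.209, 0.3348]
orientation: [-3.086, -0.586, 0.0]
contact_force: [-0.7, -1.3, -0.5]
grip_width: 0.0854
gripper_force: 0.0
```

Run:
```python
from mv import *
go([((.64,-.08,.28),tool(Rup,50))]); o=r.get_obs(); print(o["clock"],o["joints"].round(3),o["tcp_pos"].round(3))
```

```text
[0.455, -0.375, 0.219] [0.013, -0.444, 0.036]
2.5 [ 0.408  0.308 -0.202  1.612  0.064  1.229 -1.003] [ 0.568 -0.209  0.335]
```

servo_tool(
  commands=[
    [[0.45,-0.37,0.1],[0.01,-0.2,0.03]],
    [[0.45,-0.37,0.22],[0.01,-0.44,0.03]],
    [[0.45,-0.37,0.22],[0.01,-0.44,0.03]],
    [[0.45,-0.37,0.22],[0.01,-0.44,0.03]],
    [[0.45,-0.37,0.22],[0.01,-0.44,0.03]],
    [[0.45,-0.37,0.22],[0.01,-0.44,0.03]],
    [[0.45,-0.37,0.22],[0.01,-0.44,0.03]],
    [[0.45,-0.37,0.22],[0.01,-0.44,0.03]],
    [[0.45,-0.37,0.22],[0.01,-0.44,0.03]],
    [[0.45,-0.37,0.22],[0.01,-0.44,0.03]],
  ],
)

```text
clock: 3.5
tcp_pos: [0.6385, -0.0853, 0.282]
orientation: [2.821, 0.455, -1.013]
contact_force: [-0.3, 0.0, 0.0]
grip_width: 0.0855
gripper_force: 0.0
```

Run:
```python
from mv import *
go([((.64,-.08,.28),tool(Rup,50)),((.64,-.08,.20),tool(Rup,50))]); o=r.get_obs(); print(o["clock"],o["joints"].round(3),o["tcp_pos"].round(3))
```

```text
[0.015, -0.018, -0.002] [0.003, -0.006, 0.002]
[0.218, -0.019, 0.245] [0.003, -0.006, 0.002]
3.5 [ 0.019  0.772 -0.128  1.134  0.242  1.915 -1.353] [ 0.639 -0.085  0.282]
```

Run:
```python
from mv import *
L=tool(Rlie,50); print(L.round(3))
g=np.array([.5749,.2265,.024])
go([((.57,.08,.35),L),(g-.08*L[:,2]+[0,0,.03],L)])
```

```text
[[ 0.641 -0.072  0.764]
 [-0.046 -0.997 -0.055]
 [ 0.766  0.    -0.643]]
[-0.214, -0.713, -0.178] [-0.024, 0.98, 0.276]
[0.39, -1.359, 0.591] [-0.024, 0.98, 0.276]
```

servo_tool(
  commands=[
    [[-0.21,-0.15,-0.18],[0,0.05,0]],
    [[-0.21,-0.71,-0.18],[-0.02,0.98,0.28]],
    [[-0.21,-0.71,-0.18],[-0.02,0.98,0.28]],
    [[-0.21,-0.71,-0.18],[-0.02,0.98,0.28]],
    [[-0.21,-0.71,-0.18],[-0.02,0.98,0.28]],
    [[-0.21,-0.71,-0.18],[-0.02,0.98,0.28]],
    [[-0.21,-0.71,-0.18],[-0.02,0.98,0.28]],
    [[-0.21,-0.71,-0.18],[-0.02,0.98,0.28]],
    [[-0.21,-0.71,-0.18],[-0.02,0.98,0.28]],
    [[-0.21,-0.71,-0.18],[-0.02,0.98,0.28]],
    [[-0.21,-0.71,-0.18],[-0.02,0.98,0.28]],
    [[-0.21,-0.71,-0.18],[-0.02,0.98,0.28]],
    [[-0.21,-0.71,-0.18],[-0.02,0.98,0.28]],
    [[-0.21,-0.71,-0.18],[-0.02,0.98,0.28]],
    [[-0.21,-0.71,-0.18],[-0.02,0.98,0.28]],
  ],
  claw=0.15,
)

```text
clock: 5.0
tcp_pos: [0.5695, 0.0661, 0.3633]
orientation: [2.835, -0.111, 1.253]
contact_force: [0.8, 0.5, 0.1]
grip_width: 0.0726
gripper_force: 0.0
```

Run:
```python
from mv import *
L=tool(Rlie,50); g=np.array([.5749,.2265,.024]);o=r.get_obs(); print(o["clock"],o["joints"].round(3),o["tcp_pos"].round(3))
go([(g-.08*L[:,2]+[0,0,.02],L),(g-.08*L[:,2],L)])
```

```text
5.0 [ 0.53  -0.059 -0.886  2.189  0.944  0.362 -2.815] [0.57  0.066 0.363]
[-0.975, -0.647, 0.513] [0.008, 0.025, -0.0]
[-1.034, -0.648, 0.567] [0.008, 0.025, -0.0]
```

servo_tool(
  commands=[
    [[-0.97,-0.65,0.51],[0.01,0.025,0]],
    [[-0.97,-0.65,0.51],[0.01,0.025,0]],
    [[-0.97,-0.65,0.51],[0.01,0.025,0]],
    [[-0.97,-0.65,0.51],[0.01,0.025,0]],
    [[-0.97,-0.65,0.51],[0.01,0.025,0]],
    [[-0.97,-0.65,0.51],[0.01,0.025,0]],
    [[-0.97,-0.65,0.51],[0.01,0.025,0]],
    [[-0.97,-0.65,0.51],[0.01,0.025,0]],
    [[-0.97,-0.65,0.51],[0.01,0.025,0]],
    [[-0.97,-0.65,0.51],[0.01,0.025,0]],
    [[-0.97,-0.65,0.51],[0.01,0.025,0]],
    [[-0.97,-0.65,0.51],[0.01,0.025,0]],
  ],
)

```text
clock: 6.2
tcp_pos: [0.462, 0.1529, 0.2938]
orientation: [2.871, -0.084, 1.251]
contact_force: [-0.9, 1.0, 0.1]
grip_width: 0.0726
gripper_force: 0.0
```

Run:
```python
from mv import *
L=tool(Rlie,50); g=np.array([.5749,.2265,.024]);o=r.get_obs(); print(o["clock"],o["joints"].round(3),o["tcp_pos"].round(3))
go([(g-.08*L[:,2],L),(g,L)])
```

```text
6.2 [ 0.925 -0.336 -1.409  2.38   0.783  0.17  -2.958] [0.462 0.153 0.294]
[-0.513, -0.311, 0.737] [-0.015, 0.033, 0.002]
[-0.497, -0.303, 1.057] [-0.015, 0.033, 0.002]
```

```bash
cat > fk.py <<'E'
import numpy as np, itertools
from scipy.spatial.transform import Rotation as R
from scipy.optimize import least_squares
S=[([1.09193,.47782,.02231,1.55645,-.01151,1.1093,-.08309],[.24437,-.62861,.24931],[-3.08599,-.57881,.000715]),
([.408,.308,-.202,1.612,.064,1.229,-1.003],[.5685,-.209,.3348],[-3.086,-.586,0]),
([.019,.772,-.128,1.134,.242,1.915,-1.353],[.6385,-.0853,.282],[2.821,.455,-1.013]),
([.53,-.059,-.886,2.189,.944,.362,-2.815],[.5695,.0661,.3633],[2.835,-.111,1.253]),
([.925,-.336,-1.409,2.38,.783,.17,-2.958],[.462,.1529,.2938],[2.871,-.084,1.251])]
def fk(q,sg,p):
    # p: base yaw, tool yaw, offsets
    M=R.from_euler('z',p[0]); x=np.array([0,0,p[2]])
    for i,(ax,t) in enumerate(zip('zyzyzyz',[(p[3],0,0),(p[4],0,p[5]),(0,0,0),(p[6],0,p[7]),(0,0,0),(p[8],0,p[9]),(0,0,0)])):
        M=M*R.from_euler(ax,sg[i]*q[i])
        x=x+M.apply(t)
    return x,M*R.from_euler('z',p[1])
P0=np.array([0,0,.35,0,0,.4,0,.4,0,.3])
def fit():
    best=None
    for sg in itertools.product([1,-1],repeat=4):
        s=[sg[0],1,sg[1],1,sg[2],1,sg[3]]
        for y0 in(0,np.pi,np.pi/2,-np.pi/2):
            def f(p):
                e=[]
                for q,x,o in S:
                    X,M=fk(q,s,p); e+=[*(X-x),*(.3*(M.inv()*R.from_rotvec(o)).as_rotvec())]
                return np.array(e)
            z=P0.copy();z[1]=y0
            k=least_squares(f,z)
            if best is None or k.cost<best[0]: best=(k.cost,s,k.x,f(k.x))
    return best
if __name__=="__main__":
    b=fit(); print(b[0],b[1],b[2].round(4)); print(b[3].reshape(-1,6).round(4)); np.savez("fk.npz",s=b[1],p=b[2])
E
python3 fk.py
```

```text
0.0006007969389783571 [-1, 1, -1, 1, -1, 1, -1] [-0.0797  1.505   0.2494  0.0375 -0.0179  0.5738  0.0062  0.4296 -0.0093
  0.3169]
[[ 0.0092  0.0023  0.0034 -0.     -0.     -0.0042]
 [-0.0003  0.0074 -0.0002 -0.0002  0.0001 -0.0046]
 [ 0.0004  0.0048 -0.0042 -0.0152 -0.0006  0.0014]
 [-0.0013 -0.0028  0.0061  0.0178  0.0008  0.0038]
 [ 0.003  -0.0002 -0.0051  0.0176  0.0003  0.0036]]
```

```bash
cat > ik.py <<'E'
from fk import *
from mv import tool,Rlie,Rup,ex,Z,xp,frame
k=np.load("fk.npz");sg=k["s"];p=k["p"]
lo=np.array([-2.96,-.34,-1.41,.24,-1.37,.17,-2.96]);hi=np.array([2.96,2.1,1.46,2.44,4.51,1.92,2.96])
def ik(x,Rt,n=12,seed=0,q0=None,w=.003):
    rng=np.random.default_rng(seed);best=None;mid=(lo+hi)/2
    for i in range(n):
        s=rng.uniform(lo+.02,hi-.02) if q0 is None else np.clip(q0,lo+.02,hi-.02)
        def f(q):
            X,M=fk(q,sg,p); reg=w*((q-mid)/(hi-lo) if q0 is None else q-q0)
            return np.r_[X-x,.3*(M.inv()*R.from_matrix(Rt)).as_rotvec(),reg]
        z=least_squares(f,s,bounds=(lo+.01,hi-.01),max_nfev=60)
        e=np.linalg.norm(f(z.x)[:6]);m=min((z.x-lo).min(),(hi-z.x).min())
        sc=e-(.002*min(m,.3))
        if best is None or sc<best[0]: best=(sc,e,m,z.x)
        if q0 is not None: break
    return best
E
cat > t.py <<'E'
from ik import *
flip=np.diag([-1,-1,1.])
seat=np.array([.6263,-.0855,.114]);sq=np.array([.6527,.2219,.0])
Rf=frame(Z,np.cross(-ex,Z),-ex)
for al in(0,15,30,40,45,50):
    zt=.0035+19e-3*np.cos(np.radians(al))+11e-3*np.sin(np.radians(al))
    for nm,Rt,x in(("lie",Rlie,sq+.078*xp+zt*Z),("pre",Rlie,sq+.078*xp+(zt+.08)*Z),("rear",Rup,seat+.078*Z+(zt-.0075)*ex),("front",Rf,seat+.078*Z-(zt-.0075)*ex)):
        for fl in(0,1):
            T=tool(Rt,al)@(flip if fl else np.eye(3))
            b=ik(x,T); print(al,nm,fl,"err %.4f margin %.2f"%b[1:3],b[3].round(2) if b[1]<.006 else "")
E
python3 t.py
```

```text
0 lie 0 err 0.0000 margin 0.39 [-0.51  0.68  0.08  1.9  -0.09  0.56 -2.  ]
0 lie 1 err 0.0000 margin 0.55 [-0.    0.8  -0.7   1.89  0.76  0.74  0.36]
0 pre 0 err 0.0000 margin 0.56 [-0.48  0.56  0.03  1.85 -0.02  0.73 -2.06]
0 pre 1 err 0.0000 margin 0.59 [-0.05  0.64 -0.61  1.85  0.49  0.81  0.59]
0 rear 0 err 0.0983 margin 0.01 
0 rear 1 err 0.0983 margin 0.01 
0 front 0 err 0.0129 margin 0.01 
0 front 1 err 0.0129 margin 0.01 
15 lie 0 err 0.0000 margin 0.22 [-1.    0.76  0.7   2.06 -1.06  0.39 -1.15]
15 lie 1 err 0.0000 margin 0.38 [ 0.02  0.8  -0.8   2.06  1.34  0.69 -0.21]
15 pre 0 err 0.0000 margin 0.26 [-0.43  0.5  -0.12  2.03  0.47  0.43 -2.56]
15 pre 1 err 0.0000 margin 0.42 [ 0.02  0.63 -0.79  2.02  1.03  0.69  0.06]
15 rear 0 err 0.0737 margin 0.01 
15 rear 1 err 0.0737 margin 0.01 
15 front 0 err 0.0108 margin 0.01 
15 front 1 err 0.0108 margin 0.01 
30 lie 0 err 0.0000 margin 0.23 [-0.18  0.74 -0.59  2.21  1.88  0.68  2.32]
30 lie 1 err 0.0000 margin 0.23 [-0.11  0.77 -0.7   2.21  1.87  0.76 -0.79]
30 pre 0 err 0.0000 margin 0.26 [-0.05  0.61 -0.78  2.18  1.59  0.71  2.
[... 1431 characters left out ...]
5  0.34]
45 front 1 err 0.0000 margin 0.01 [ 1.17  0.86 -1.4   2.26  1.92  0.45 -2.8 ]
50 lie 0 err 0.0000 margin 0.07 [-0.65  0.8  -0.07  2.37  2.43  0.92  1.53]
50 lie 1 err 0.0000 margin 0.07 [-0.48  0.82 -0.31  2.37  2.34  1.05 -1.46]
50 pre 0 err 0.0000 margin 0.08 [-0.54  0.6  -0.22  2.36  2.24  0.83  1.8 ]
50 pre 1 err 0.0000 margin 0.08 [-0.4   0.63 -0.43  2.36  2.18  0.93 -1.24]
50 rear 0 err 0.0000 margin 0.18 [-0.13  0.84  0.14  1.22  0.15  1.74 -1.27]
50 rear 1 err 0.0000 margin 0.16 [-0.02  0.84 -0.09  1.22  0.26  1.76  1.76]
50 front 0 err 0.0000 margin 0.01 [ 1.14  0.83 -1.4   2.21  1.64  0.48  0.56]
50 front 1 err 0.0000 margin 0.01 [ 1.14  0.83 -1.4   2.21  1.64  0.48 -2.58]
```

```bash
cat >> ik.py <<'E'
seat=np.array([.6263,-.0855,.114]);sq=np.array([.6527,.2219,.0]);flip=np.diag([-1,-1,1.])
AL=47
def lie(h=0,x0=.078): 
    a=np.radians(AL); return sq+x0*xp+(.0035+19e-3*np.cos(a)+11e-3*np.sin(a)+h)*Z
def rows(qs,p0,R0):
    "rows for a joint path (model), from measured start pose"
    X0,M0=fk(qs[0],sg,p)
    for q in qs[1:]:
        X,M=fk(q,sg,p); d=R0.T@(X-p0)/.25; t=R.from_matrix(R0.T@M.as_matrix()).as_rotvec()/(np.pi/2)
        print(d.round(2).tolist(),t.round(2).tolist(),X.round(2))
def near(x,Rt,q0,n=40):
    c=[ik(x,Rt,1,s) for s in range(n)]
    c=[b for b in c if b[1]<.004 and b[2]>.05]
    c.sort(key=lambda b:np.abs((b[3]-q0)).max()); return c[0] if c else None
E
python3 - <<'E'
from ik import *
from mv import r
o=r.get_obs();q=o["joints"]; X,M=fk(q,sg,p); print(X,o["tcp_pos"])
print("end rear", [ik(seat+.078*Z+.017*ex,tool(Rup,AL)@f)[1:] for f in(np.eye(3),flip)])
for f in(np.eye(3),flip):
    b=near(lie(.1),tool(Rlie,AL)@f,q); print(b)
    qs=[q+(b[3]-q)*t for t in np.linspace(0,1,9)]
    rows(qs,o["tcp_pos"],R.from_rotvec(o["orientation"]).as_matrix())
E
```

```text
[0.46503469 0.15294183 0.28879163] [0.46196167 0.15290698 0.29381006]
end rear [(np.float64(1.0839137880465674e-05), np.float64(0.13048427908544324), array([-0.14043244,  0.87125351,  0.15729394,  1.18702814,  0.15316732,
        1.78951572, -1.25695966])), (np.float64(1.136715952872814e-05), np.float64(0.10689826093577026), array([-0.03350938,  0.86730085, -0.0651399 ,  1.18653871,  0.26103296,
        1.81310174,  1.7727863 ]))]
(np.float64(-0.000208773194629761), np.float64(3.915162144893186e-05), np.float64(0.12396240803934644), array([-1.4006663 ,  0.81903454,  1.06917289,  2.31603759,  3.59364076,
        0.39523176,  0.26633668]))
[0.14, 0.07, 0.01] [0.0, 0.02, -0.41] [0.49 0.13 0.32]
[0.19, 0.13, 0.13] [0.02, 0.02, -0.82] [0.52 0.12 0.31]
[0.14, 0.14, 0.33] [0.05, 0.02, -1.27] [0.55 0.11 0.26]
[0.03, 0.11, 0.56] [0.08, 0.02, -1.75] [0.57 0.12 0.2 ]
[-0.1, 0.05, 0.75] [-0.09, -0.03, 1.72] [0.58 0.14 0.15]
[-0.21, -0.03, 0.86] [-0.07, -0.04, 1.16] [0.59 0.16 0.11]
[-0.24, -0.15, 0.88] [-0.03, -0.03, 0.59] [0.58 0.19 0.1 ]
[-0.2, -0.31, 0.78] [-0.01, -0.0, 0.0] [0.57 0.23 0.12]
(np.float64(-0.00019928483110989785), np.float64(2.1673019360912647e-05), np.float64(0.11047892523540526), array([-0.56881905,  0.51489487, -0.1562074 ,  2.32952107,  2.15384398,
        0.67335114, -1.228707  ]))
[0.04, 0.02, -0.0] [-0.01, -0.01, -0.22] [0.47 0.15 0.3 ]
[0.07, 0.05, 0.03] [0.01, -0.02, -0.43] [0.48 0.14 0.3 ]
[0.07, 0.06, 0.12] [0.02, -0.03, -0.66] [0.49 0.14 0.29]
[0.05, 0.04, 0.24] [0.03, -0.04, -0.9] [0.51 0.14 0.26]
[0.01, 0.0, 0.38] [0.04, -0.05, -1.15] [0.53 0.15 0.23]
[-0.05, -0.07, 0.53] [0.05, -0.05, -1.42] [0.55 0.17 0.19]
[-0.12, -0.17, 0.67] [0.03, -0.04, -1.7] [0.57 0.19 0.16]
[-0.2, -0.31, 0.78] [0.0, -0.02, -2.0] [0.57 0.23 0.12]
```

servo_tool(
  commands=[
    [[0.02,0.01,0],[0,0,-0.1]],
    [[0.04,0.02,0],[-0.01,-0.01,-0.22]],
    [[0.05,0.03,0.01],[0,-0.01,-0.32]],
    [[0.07,0.05,0.03],[0.01,-0.02,-0.43]],
    [[0.07,0.05,0.07],[0.01,-0.02,-0.54]],
    [[0.07,0.06,0.12],[0.02,-0.03,-0.66]],
    [[0.06,0.05,0.18],[0.02,-0.03,-0.78]],
    [[0.05,0.04,0.24],[0.03,-0.04,-0.9]],
    [[0.05,0.04,0.24],[0.03,-0.04,-0.9]],
    [[0.05,0.04,0.24],[0.03,-0.04,-0.9]],
    [[0.05,0.04,0.24],[0.03,-0.04,-0.9]],
    [[0.05,0.04,0.24],[0.03,-0.04,-0.9]],
  ],
)

```text
clock: 7.4
tcp_pos: [0.5137, 0.1404, 0.2617]
orientation: [1.985, 1.592, 0.752]
contact_force: [0.4, 0.0, -0.4]
grip_width: 0.0728
gripper_force: 0.0
```

Run:
```python
from ik import *
from mv import r
o=r.get_obs();q=o["joints"]; X,M=fk(q,sg,p); print(o["clock"],q.round(2),X,o["tcp_pos"])
b=near(lie(.1),tool(Rlie,AL)@flip,q); print(b)
qs=[q+(b[3]-q)*t for t in np.linspace(0,1,7)]
rows(qs,o["tcp_pos"],R.from_rotvec(o["orientation"]).as_matrix())
```

```text
7.4 [ 0.67  0.2  -1.36  2.31  1.41  0.64 -1.99] [0.52507094 0.11313722 0.28194486] [0.51374863 0.14041249 0.26172001]
(np.float64(-0.00020709715325146601), np.float64(1.2290495694360175e-05), np.float64(0.10969382447291309), array([-0.24748282,  0.59180184, -0.61441654,  2.33030618,  2.03804241,
        0.90329217, -1.0546373 ]))
[-0.06, 0.09, 0.07] [-0.0, -0.03, -0.17] [0.54 0.12 0.26]
[-0.01, 0.05, 0.17] [0.0, -0.03, -0.34] [0.55 0.13 0.24]
[0.05, -0.0, 0.27] [0.0, -0.03, -0.52] [0.56 0.15 0.21]
[0.13, -0.08, 0.38] [-0.0, -0.03, -0.7] [0.57 0.17 0.18]
[0.22, -0.16, 0.47] [-0.01, -0.04, -0.9] [0.57 0.2  0.15]
[0.32, -0.27, 0.56] [-0.03, -0.04, -1.1] [0.57 0.23 0.12]
```

servo_tool(
  commands=[
    [[0.01,0.01,0.07],[0,-0.01,-0.1]],
    [[0.02,0.01,0.12],[0,-0.02,-0.19]],
    [[0.03,0.01,0.17],[0,-0.03,-0.29]],
    [[0.05,0,0.22],[0,-0.03,-0.38]],
    [[0.08,-0.03,0.28],[0,-0.03,-0.48]],
    [[0.11,-0.06,0.33],[0,-0.03,-0.57]],
    [[0.14,-0.09,0.37],[0,-0.03,-0.66]],
    [[0.17,-0.12,0.41],[-0.01,-0.04,-0.76]],
    [[0.2,-0.15,0.45],[-0.01,-0.04,-0.85]],
    [[0.22,-0.16,0.47],[-0.01,-0.04,-0.9]],
    [[0.22,-0.16,0.47],[-0.01,-0.04,-0.9]],
    [[0.22,-0.16,0.47],[-0.01,-0.04,-0.9]],
    [[0.22,-0.16,0.47],[-0.01,-0.04,-0.9]],
  ],
)

```text
clock: 8.7
tcp_pos: [0.5745, 0.1985, 0.1557]
orientation: [0.458, 2.305, 0.09]
contact_force: [0.1, 0.8, -0.7]
grip_width: 0.0728
gripper_force: 0.0
```

```bash
python3 - <<'E'
import re
s=open("fk.py").read()
from mv import *
o=r.get_obs();print(o["clock"],o["joints"].round(3))
new="S.append(([.67,.2,-1.36,2.31,1.41,.64,-1.99],[.51375,.14041,.26172],[1.985,1.592,.752]))\nS.append((%s,%s,%s))\n"%(o["joints"].round(4).tolist(),o["tcp_pos"].round(4).tolist(),o["orientation"].round(4).tolist())
s=s.replace("def fk(",new+"def fk(",1).replace("sg[i]*q[i])","sg[i]*(q[i]+(p[10+i] if 0<i<6 else 0)))").replace(",.3])",",.3]+[0]*7)"); s=s.replace("P0=np.array([","P0=np.array([")
open("fk.py","w").write(s)
E
python3 fk.py
python3 - <<'E'
from ik import *
from mv import go
L=tool(Rlie,AL)@flip
go([(lie(.08)-.05*L[:,2],L),(lie(.08),L)])
E
```

```text
8.7 [ 0.154  0.598 -1.039  2.239  1.792  1.017 -0.938]
0.0003870055370913921 [-1, 1, 1, 1, -1, 1, -1] [-8.54000e-02  1.51130e+00  2.38900e-01  2.13000e-02 -5.30000e-03
 -4.94900e-01 -4.33000e-02  4.27900e-01  1.30000e-03  2.55400e-01
 -3.40191e+01 -3.10670e+00 -3.90000e-03  3.12830e+00  2.79000e-02
 -3.18000e-02  0.00000e+00]
[[-0.001   0.0062  0.0018  0.0031  0.007  -0.0028]
 [ 0.0005 -0.0019  0.0015  0.0061  0.0006 -0.0043]
 [ 0.0024  0.0061 -0.0084 -0.0086 -0.002  -0.002 ]
 [-0.0038  0.0019 -0.0036  0.0057  0.0001  0.0048]
 [ 0.0066  0.0014 -0.0024  0.0013 -0.0001  0.0032]
 [ 0.0029 -0.0066  0.0069 -0.0037  0.0018  0.0007]
 [-0.0001  0.0066  0.0042 -0.006  -0.0066  0.0005]]
[0.184, 0.061, -0.063] [-0.018, -0.015, -0.197]
[0.18, 0.067, 0.136] [-0.018, -0.015, -0.197]
```

servo_tool(
  commands=[
    [[0.09,0.03,0.07],[-0.01,-0.01,-0.1]],
    [[0.18,0.07,0.14],[-0.02,-0.015,-0.2]],
    [[0.18,0.07,0.14],[-0.02,-0.015,-0.2]],
    [[0.18,0.07,0.14],[-0.02,-0.015,-0.2]],
    [[0.18,0.07,0.14],[-0.02,-0.015,-0.2]],
    [[0.18,0.07,0.14],[-0.02,-0.015,-0.2]],
  ],
)

```text
clock: 9.3
tcp_pos: [0.5761, 0.2279, 0.1049]
orientation: [0.077, 2.319, -0.034]
contact_force: [-0.5, 0.5, 0.0]
grip_width: 0.0725
gripper_force: 0.0
```

Run:
```python
from ik import *
from edge import *
from mv import go
L=tool(Rlie,AL)@flip
o=r.get_obs();print(o["clock"],o["joints"].round(3),o["tcp_pos"],lie(.08))
go([(lie(.03),L),(lie(0.005),L),(lie(0),L)])
im,P=cloud("side"); c=im[180:250,180:280]; cv2.imwrite("pics/g1.png",cv2.resize(c[:,:,::-1],None,fx=7,fy=7,interpolation=cv2.INTER_CUBIC))
```

```text
9.3 [ 0.021  0.716 -0.942  2.243  1.943  1.093 -0.783] [0.57607233 0.2278901  0.10491161] [0.5749028  0.227516   0.10450286]
[0.151, -0.002, 0.134] [0.002, 0.001, 0.002]
[0.224, -0.002, 0.202] [0.002, 0.001, 0.002]
[0.239, -0.002, 0.216] [0.002, 0.001, 0.002]
```

View pics/g1.png

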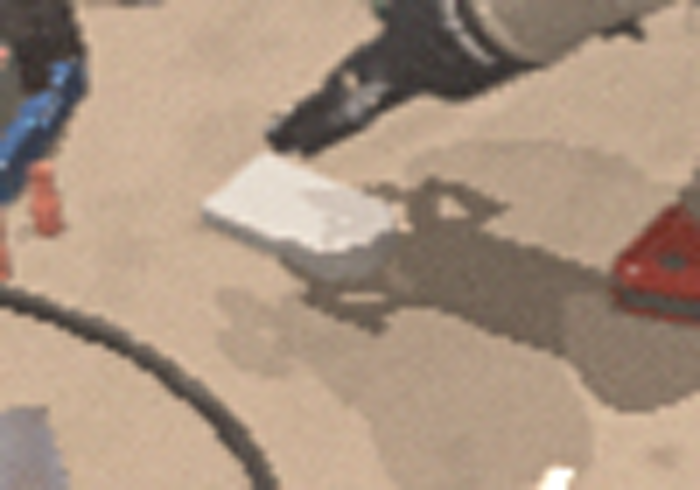

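The gripper hovers tilted over the plate, with the finger shadows straddling it at (300,240) in the crop. Now I'll descend.

servo_tool(
  commands=[
    [[0.08,0,0.07],[0,0,0]],
    [[0.15,0,0.135],[0,0,0]],
    [[0.19,0,0.17],[0,0,0]],
    [[0.215,0,0.195],[0,0,0]],
    [[0.23,0,0.208],[0,0,0]],
    [[0.23,0,0.208],[0,0,0]],
    [[0.23,0,0.208],[0,0,0]],
  ],
)

```text
clock: 10.05
tcp_pos: [0.5745, 0.2286, 0.0267]
orientation: [0.074, 2.32, -0.034]
contact_force: [0.4, -0.1, -0.4]
grip_width: 0.0725
gripper_force: 0.0
```

servo_tool(
  commands=[
    [[0.003,0,0.003],[0,0,0]],
    [[0.006,0,0.005],[0,0,0]],
    [[0.01,0,0.01],[0,0,0]],
    [[0.01,0,0.01],[0,0,0]],
  ],
)

```text
clock: 10.45
tcp_pos: [0.5743, 0.2284, 0.0223]
orientation: [0.073, 2.321, -0.034]
contact_force: [0.3, -0.6, -0.3]
grip_width: 0.0724
gripper_force: 0.0
```

servo_tool(
  commands=[
    [[0.003,0,0.003],[0,0,0]],
    [[0.006,0,0.0055],[0,0,0]],
    [[0.006,0,0.0055],[0,0,0]],
    [[0.006,0,0.0055],[0,0,0]],
  ],
)

```text
clock: 10.85
tcp_pos: [0.5742, 0.2285, 0.0202]
orientation: [0.073, 2.321, -0.034]
contact_force: [-0.0, 1.0, -0.2]
grip_width: 0.0725
gripper_force: 0.0
```

servo_tool(
  commands=[
    [[0.003,0,0.003],[0,0,0]],
    [[0.006,0,0.0055],[0,0,0]],
    [[0.006,0,0.0055],[0,0,0]],
    [[0.006,0,0.0055],[0,0,0]],
  ],
)

```text
clock: 11.25
tcp_pos: [0.5742, 0.2284, 0.0182]
orientation: [0.074, 2.321, -0.034]
contact_force: [0.1, 0.8, 0.9]
grip_width: 0.0729
gripper_force: 0.0
```

servo_tool(
  commands=[
    [[0,0,0],[0,0,0]],
    [[0,0,0],[0,0,0]],
    [[0,0,0],[0,0,0]],
    [[0,0,0],[0,0,0]],
    [[0,0,0],[0,0,0]],
    [[0,0,0],[0,0,0]],
  ],
  claw=1,
  squeeze=60,
)

```text
clock: 11.85
tcp_pos: [0.574, 0.2285, 0.0186]
orientation: [0.073, 2.32, -0.034]
contact_force: [-3.2, -1.2, 5.5]
grip_width: 0.0608
gripper_force: 65.4
```

servo_tool(
  commands=[
    [[-0.03,0,-0.027],[0,0,0]],
    [[-0.12,0,-0.11],[0,0,0]],
    [[-0.24,0,-0.216],[0,0,0]],
    [[-0.36,0,-0.324],[0,0,0]],
    [[-0.45,0,-0.405],[0,0,0]],
    [[-0.45,0,-0.405],[0,0,0]],
    [[-0.45,0,-0.405],[0,0,0]],
  ],
  squeeze=90,
)

```text
clock: 12.55
tcp_pos: [0.5769, 0.228, 0.1699]
orientation: [0.074, 2.321, -0.035]
contact_force: [-0.5, -0.2, -3.8]
grip_width: 0.0592
gripper_force: 97.8
```

Run:
```python
from ik import *
from edge import *
from mv import go
o=r.get_obs();q=o["joints"];print(o["clock"],q.round(3),o["tcp_pos"])
X,M=fk(q,sg,p);print(X)
im,P=cloud("side"); c=im[140:230,170:290]; cv2.imwrite("pics/g2.png",cv2.resize(c[:,:,::-1],None,fx=6,fy=6,interpolation=cv2.INTER_CUBIC))
b=near(seat+.22*Z+.017*ex,tool(Rup,AL)@flip,q); print(b)
b=near(seat+.088*Z+.011*ex,tool(Rup,AL)@flip,q); print(b)
qe=b[3]
qs=[q+(qe-q)*t for t in np.linspace(0,1,13)]
rows(qs,o["tcp_pos"],R.from_rotvec(o["orientation"]).as_matrix())
```

```text
12.55 [ 0.078  0.567 -0.999  2.219  1.786  1.001 -0.648] [0.57686163 0.22799435 0.16985534]
[0.57384629 0.23467358 0.171994  ]
None
(np.float64(-0.00016048944989979644), np.float64(1.1846085943562029e-05), np.float64(0.08616776792167924), array([-0.02261999,  0.84425449, -0.05525704,  1.19472305,  0.2437234 ,
        1.83383223,  1.79775959]))
[-0.08, -0.17, 0.1] [0.12, 0.05, -0.04] [0.61 0.18 0.17]
[-0.13, -0.36, 0.19] [0.22, 0.1, -0.08] [0.63 0.13 0.16]
[-0.16, -0.55, 0.25] [0.31, 0.18, -0.12] [0.64 0.09 0.16]
[-0.17, -0.73, 0.27] [0.37, 0.27, -0.15] [0.64 0.04 0.15]
[-0.17, -0.88, 0.28] [0.42, 0.38, -0.18] [0.64 0.   0.15]
[-0.17, -1.0, 0.27] [0.43, 0.49, -0.2] [ 0.64 -0.03  0.16]
[-0.17, -1.09, 0.25] [0.42, 0.61, -0.22] [ 0.63 -0.05  0.16]
[-0.17, -1.16, 0.23] [0.38, 0.72, -0.23] [ 0.63 -0.07  0.16]
[-0.19, -1.2, 0.2] [0.32, 0.82, -0.24] [ 0.63 -0.08  0.17]
[-0.21, -1.23, 0.18] [0.23, 0.9, -0.25] [ 0.63 -0.08  0.18]
[-0.25, -1.23, 0.16] [0.11, 0.96, -0.26] [ 0.63 -0.08  0.19]
[-0.31, -1.22, 0.15] [-0.01, 0.99, -0.27] [ 0.64 -0.08  0.2 ]
```

View pics/g2.png

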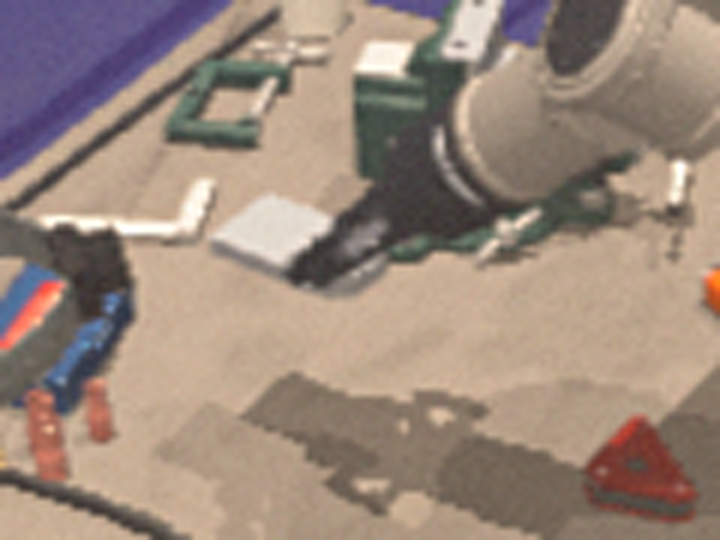

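The picture shows the plate held level near its clipped end, lifted clear of the bench, square end at (240,240). Next is the rotation, done beside the vise.

Run:
```python
from ik import *
from mv import *
o=r.get_obs();q=o["joints"]
U=tool(Rup,AL)@flip
for nm,x in(("above",seat+.131*Z+.008*ex),("side",np.array([.61,.13,.225])),("side2",np.array([.66,.15,.225]))):
    b=ik(x,U,20); print(nm,b[1:])
b=near(np.array([.62,.13,.225]),U,q); print(b)
qe=b[3]
qs=[q+(qe-q)*t for t in np.linspace(0,1,13)]
rows(qs,o["tcp_pos"],R.from_rotvec(o["orientation"]).as_matrix())
```

```text
above (np.float64(1.266708829412907e-05), np.float64(0.022417736984378767), array([-0.02940737,  0.80316851, -0.03854559,  1.16702595,  0.23937038,
        1.89758226,  1.82507176]))
side (np.float64(1.2074456394576857e-05), np.float64(0.02162193751700947), array([-0.23178861,  0.81840759, -0.17917022,  1.19841388,  0.11163392,
        1.89837806,  1.49313419]))
side2 (np.float64(0.020093069058465782), np.float64(0.010000000003342446), array([-0.3724099 ,  0.88866593,  0.10995024,  1.04865476, -0.02640092,
        1.91      ,  1.63740791]))
NoneTraceback (most recent call last):
  File "<stdin>", line 8, in <module>
TypeError: 'NoneType' object is not subscriptable
```

Run:
```python
from ik import *
from mv import *
o=r.get_obs();q=o["joints"]
U=tool(Rup,AL)@flip
x=np.array([.585,.12,.215]); c=[ik(x,U,1,s) for s in range(40)]
c=[b for b in c if b[1]<.004]; c.sort(key=lambda b:np.abs(b[3]-q)[:6].max()); print(c[0][1:])
qe=c[0][3]
rows([q+(qe-q)*t for t in np.linspace(0,1,13)],o["tcp_pos"],R.from_rotvec(o["orientation"]).as_matrix())
```

```text
(np.float64(9.871616588848908e-06), np.float64(0.08888884769598171), array([-0.21519257,  0.77296821, -0.18625762,  1.31256107,  0.11255322,
        1.83111115,  1.48860712]))
[-0.05, -0.12, 0.07] [0.11, 0.05, -0.03] [0.6  0.2  0.17]
[-0.08, -0.26, 0.13] [0.2, 0.1, -0.07] [0.61 0.16 0.16]
[-0.09, -0.38, 0.16] [0.28, 0.17, -0.1] [0.61 0.13 0.16]
[-0.09, -0.49, 0.17] [0.34, 0.26, -0.13] [0.61 0.1  0.16]
[-0.08, -0.57, 0.16] [0.38, 0.36, -0.16] [0.61 0.08 0.16]
[-0.06, -0.62, 0.13] [0.4, 0.46, -0.18] [0.6  0.07 0.16]
[-0.05, -0.65, 0.1] [0.39, 0.57, -0.2] [0.59 0.06 0.16]
[-0.05, -0.65, 0.06] [0.36, 0.68, -0.21] [0.59 0.07 0.17]
[-0.06, -0.62, 0.03] [0.3, 0.78, -0.23] [0.58 0.07 0.18]
[-0.08, -0.57, -0.01] [0.22, 0.87, -0.24] [0.58 0.08 0.19]
[-0.12, -0.51, -0.05] [0.11, 0.94, -0.25] [0.58 0.1  0.2 ]
[-0.18, -0.43, -0.08] [-0.01, 0.99, -0.27] [0.58 0.12 0.21]
```

servo_tool(
  commands=[
    [[-0.02,-0.05,0.0],[0.06,0.03,-0.02]],
    [[-0.04,-0.1,0.01],[0.12,0.06,-0.04]],
    [[-0.05,-0.15,0.02],[0.18,0.09,-0.06]],
    [[-0.06,-0.2,0.03],[0.23,0.13,-0.08]],
    [[-0.06,-0.25,0.04],[0.28,0.17,-0.1]],
    [[-0.06,-0.3,0.04],[0.32,0.23,-0.12]],
    [[-0.06,-0.34,0.05],[0.35,0.29,-0.14]],
    [[-0.06,-0.37,0.05],[0.38,0.36,-0.16]],
    [[-0.06,-0.4,0.05],[0.4,0.43,-0.17]],
    [[-0.06,-0.42,0.05],[0.4,0.5,-0.19]],
    [[-0.06,-0.43,0.04],[0.39,0.57,-0.2]],
    [[-0.06,-0.43,0.03],[0.37,0.65,-0.21]],
    [[-0.06,-0.43,0.01],[0.34,0.72,-0.22]],
    [[-0.07,-0.43,0],[0.3,0.78,-0.23]],
    [[-0.08,-0.43,-0.02],[0.25,0.84,-0.24]],
    [[-0.1,-0.43,-0.04],[0.18,0.9,-0.25]],
    [[-0.13,-0.43,-0.06],[0.11,0.94,-0.25]],
    [[-0.16,-0.43,-0.07],[0.05,0.97,-0.26]],
    [[-0.18,-0.43,-0.08],[-0.01,0.99,-0.27]],
    [[-0.18,-0.43,-0.08],[-0.01,0.99,-0.27]],
  ],
)

```text
clock: 14.6
tcp_pos: [0.587, 0.1182, 0.2142]
orientation: [0.374, -2.358, 0.153]
contact_force: [0.1, -0.2, -3.5]
grip_width: 0.0593
gripper_force: 97.8
```

Run:
```python
from ik import *
from mv import *
o=r.get_obs();print(o["clock"],o["joints"].round(3),o["tcp_pos"])
U=tool(Rup,AL)@flip
go([([.585,.12,.215],U),(seat+.13*ey+.008*ex+.125*Z,U)])
```

```text
14.6 [ 0.012  0.88  -0.6    1.226  0.286  1.91   1.291] [0.58697979 0.11820779 0.21416919]
[0.006, 0.009, 0.001] [-0.001, -0.006, -0.001]
[0.12, -0.304, -0.022] [-0.001, -0.006, -0.001]
```

```bash
cat > meas.py <<'E'
from mv import *
def plate(n,tag=None):
    o=r.get_obs();t=o["tcp_pos"]; im,P=cloud(n)
    q=(P-t)@np.c_[ex,ey,Z]
    c=im.astype(int)
    m=(abs(q[...,0])<.035)&(abs(q[...,1])<.036)&(q[...,2]<.04)&(q[...,2]>-.095)&(c.min(-1)>95)&(c.max(-1)-c.min(-1)<40)
    return im,q,m
E
python3 - <<'E'
from meas import *
for n in("side","top"):
    im,q,m=plate(n); p=q[m]; print(n,len(p))
    if len(p)>20:
        print(np.percentile(p,[1,5,50,95,99],axis=0).round(4).tolist())
        for lo in np.arange(-.095,.04,.015):
            k=p[(p[:,2]>lo)&(p[:,2]<lo+.015)]
            if len(k)>3: print(round(lo,3),len(k),k[:,0].mean().round(4),k[:,0].min().round(4),k[:,0].max().round(4),k[:,1].min().round(4),k[:,1].max().round(4))
    v,u=np.where(m);v0,u0=int(v.mean()),int(u.mean());cc=im[v0-45:v0+45,u0-60:u0+60];cv2.imwrite(f"pics/up_{n}.png",cv2.resize(cc[:,:,::-1],None,fx=6,fy=6,interpolation=cv2.INTER_CUBIC))
E
```

```text
side 164
[[-0.0214, -0.0318, -0.0727], [-0.0208, -0.0159, -0.0659], [-0.0147, 0.025, -0.0001], [0.0039, 0.034, 0.0336], [0.0174, 0.0353, 0.0349]]
-0.08 10 -0.0149 -0.0206 -0.009 0.0044 0.0331
-0.065 12 -0.0157 -0.021 -0.0082 0.0063 0.0346
-0.05 20 -0.0167 -0.0224 -0.0039 -0.0116 0.0354
-0.035 16 -0.0149 -0.021 -0.0053 -0.0001 0.0321
-0.02 17 -0.0159 -0.0208 -0.0041 -0.0075 0.0352
-0.005 20 -0.0134 -0.0208 0.0098 -0.0343 0.035
0.01 36 -0.0073 -0.0209 0.0266 -0.0318 0.0353
0.025 33 -0.0121 -0.0206 0.0173 -0.0319 0.0256
top 159
[[-0.0167, -0.0356, -0.0014], [-0.0158, -0.0334, 0.0032], [-0.0085, 0.0035, 0.0258], [0.0043, 0.0332, 0.0346], [0.0102, 0.0354, 0.037]]
-0.005 15 -0.0096 -0.0163 -0.0005 -0.0356 0.0359
0.01 59 -0.0065 -0.0171 0.0117 -0.0358 0.0356
0.025 84 -0.0085 -0.0161 0.0042 -0.024 0.0327
```

View pics/up_side.png

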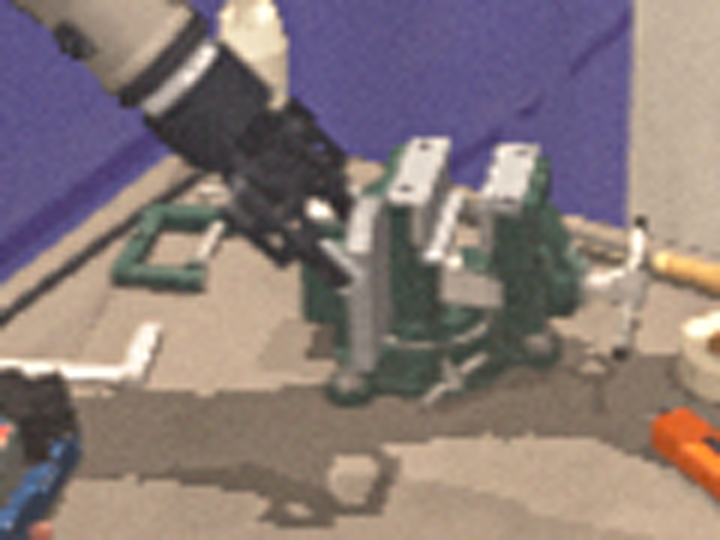

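Plate is upright beside the vise, clipped end up, at (365,290) in the crop. The jaws' slot at (455,230) is open on this side, so I'll slide the plate in along the jaws.

```bash
sed -i 's/^seat=np.array.*Z.*//; s/seat=np.array(\[.6263,-.0855,.114\])/seat=np.array([.6266,-.0865,.114])/' ik.py
python3 - <<'E'
from ik import *
from mv import *
U=tool(Rup,AL)@flip
x1=seat+.115*ey+.005*ex+.093*Z
go([(x1,U)]); print(x1)
go([(seat+.06*ey+.005*ex+.093*Z,U),(seat+.005*ex+.093*Z,U)],x1,U)
E
```

```text
[0.039, -0.376, 0.079] [-0.002, -0.006, -0.0]
[0.59562479 0.02436269 0.207     ]
[-0.0, -0.22, -0.0] [0.0, 0.0, 0.0]
[-0.0, -0.46, -0.0] [0.0, 0.0, 0.0]
```

servo_tool(
  commands=[
    [[0.01,-0.1,0.02],[0,-0.006,0]],
    [[0.02,-0.2,0.04],[0,-0.006,0]],
    [[0.03,-0.3,0.06],[0,-0.006,0]],
    [[0.039,-0.376,0.079],[-0.002,-0.006,0]],
    [[0.039,-0.376,0.079],[-0.002,-0.006,0]],
    [[0.039,-0.376,0.079],[-0.002,-0.006,0]],
  ],
)

```text
clock: 15.3
tcp_pos: [0.5955, 0.0249, 0.208]
orientation: [0.379, -2.368, 0.145]
contact_force: [-0.3, 0.4, -2.7]
grip_width: 0.0594
gripper_force: 97.7
```

Run:
```python
from ik import *
from meas import *
U=tool(Rup,AL)@flip
o=r.get_obs();print(o["clock"],o["joints"].round(3),o["tcp_pos"],(o["tcp_pos"]-seat)@np.c_[ex,ey,Z])
go([(seat+.05*ey+.005*ex+.093*Z,U),(seat+.005*ex+.093*Z,U)])
# jaws' inner faces and plate, from both cameras, in seat frame
for n in("top","side"):
    im,P=cloud(n); q=(P-seat)@np.c_[ex,ey,Z]
    for nm,m in(("rear/front tops",(abs(q[...,2]-.047)<.006)&(abs(q[...,1])<.045)&(abs(q[...,0])<.06)),):
        s=np.sort(q[m][:,0]); g=np.argmax(np.diff(s)); print(n,nm,len(s),"gap",s[g].round(4),s[g+1].round(4))
    t=q[m][:,1];
    m=(q[...,1]>.07)&(q[...,1]<.15)&(q[...,2]<.085)&(q[...,2]>.0)&(abs(q[...,0])<.02);print("plate s",np.percentile(q[m][:,0],[2,50,98]).round(4) if m.any() else "",m.sum(), "t",np.percentile(q[m][:,1],[2,98]).round(4),"z",np.percentile(q[m][:,2],[2,98]).round(4))
```

```text
15.3 [ 0.128  0.863 -0.581  1.261  0.354  1.89   1.413] [0.59554322 0.02493335 0.20798939] [0.00509976 0.11556776 0.09398939]
[-0.002, -0.262, 0.003] [0.001, 0.001, 0.001]
[-0.001, -0.462, 0.002] [0.001, 0.001, 0.001]
top rear/front tops 194 gap -0.0294 0.0096
plate s [-0.0114 -0.0102 -0.0004] 93 t [0.0881 0.1482] z [0.0168 0.0847]
side rear/front tops 75 gap -0.0348 0.0045
plate s [-0.0156 -0.0139 -0.0014] 78 t [0.0939 0.1486] z [0.0194 0.0819]
```

servo_tool(
  commands=[
    [[0,-0.08,0],[0,0,0]],
    [[0,-0.16,0],[0,0,0]],
    [[0,-0.24,0],[0,0,0]],
    [[0,-0.3,0],[0,0,0]],
    [[0,-0.36,0],[0,0,0]],
    [[0,-0.42,0],[0,0,0]],
    [[0,-0.462,0],[0,0,0]],
    [[0,-0.462,0],[0,0,0]],
    [[0,-0.462,0],[0,0,0]],
  ],
)

```text
clock: 16.3
tcp_pos: [0.6318, -0.0839, 0.2082]
orientation: [0.38, -2.369, 0.144]
contact_force: [1.0, 0.2, -3.1]
grip_width: 0.0592
gripper_force: 97.8
```

Run:
```python
from ik import *
from meas import *
U=tool(Rup,AL)@flip
o=r.get_obs();print(o["clock"],o["joints"].round(3),(o["tcp_pos"]-seat)@np.c_[ex,ey,Z],o["contact_force"])
go([(seat+.005*ex+.083*Z,U),(seat+.005*ex+.080*Z,U),(seat+.009*ex+.093*Z,U)])
# top edge of the plate: z above seat and its centre along the jaws
for n in("top","side"):
    im,P=cloud(n); q=(P-seat)@np.c_[ex,ey,Z]; c=im.astype(int)
    m=(q[...,2]>.09)&(q[...,2]<.14)&(abs(q[...,1])<.06)&(q[...,0]>-.02)&(q[...,0]<.004)&(c.min(-1)>110); p=q[m]
    print(n,len(p),np.percentile(p,[3,97],axis=0).round(4).tolist())
    for lo in(.09,.1,.108,.116):
        k=p[(p[:,2]>lo)&(p[:,2]<lo+.008)]; print(lo,len(k),k[:,1].min().round(4) if len(k) else"",k[:,1].max().round(4) if len(k) else "")
```

```text
16.3 [ 0.156  0.88  -0.402  1.165  0.383  1.905  1.641] [0.00573423 0.00082955 0.0942297 ] [ 1.0496119   0.22413339 -3.05209071]
[-0.028, -0.003, 0.035] [0.001, 0.002, 0.002]
[-0.037, -0.004, 0.044] [0.001, 0.002, 0.002]
[-0.013, -0.003, -0.005] [0.001, 0.002, 0.002]
top 85 [[-0.0097, -0.0134, 0.0985], [0.0032, 0.0369, 0.1315]]
0.09 2 0.0325 0.0361
0.1 5 0.033 0.0388
0.108 9 0.0275 0.0377
0.116 19 -0.0113 0.0331
side 44 [[-0.0145, -0.0075, 0.0939], [0.0012, 0.0381, 0.1303]]
0.09 3 0.0313 0.0343
0.1 7 0.0289 0.0393
0.108 8 0.0244 0.0383
0.116 10 0.0199 0.0315
```

servo_tool(
  commands=[
    [[-0.014,-0.003,0.017],[0,0,0]],
    [[-0.028,-0.004,0.035],[0,0.001,0.001]],
    [[-0.034,-0.004,0.041],[0,0.001,0.001]],
    [[-0.034,-0.004,0.041],[0,0.001,0.001]],
  ],
)

```text
clock: 16.8
tcp_pos: [0.6312, -0.0863, 0.1943]
orientation: [0.377, -2.367, 0.146]
contact_force: [0.5, -0.1, -3.1]
grip_width: 0.0593
gripper_force: 97.8
```

servo_tool(
  commands=[
    [[-0.0028,0,0.003],[0,0,0]],
    [[-0.0055,0,0.006],[0,0,0]],
    [[-0.0055,0,0.006],[0,0,0]],
  ],
)

```text
clock: 17.1
tcp_pos: [0.6315, -0.0863, 0.193]
orientation: [0.377, -2.368, 0.146]
contact_force: [-0.4, -0.2, -2.8]
grip_width: 0.0594
gripper_force: 97.8
```

servo_tool(
  commands=[
    [[-0.0028,0,0.003],[0,0,0]],
    [[-0.0028,0,0.003],[0,0,0]],
    [[-0.0028,0,0.003],[0,0,0]],
  ],
)

```text
clock: 17.4
tcp_pos: [0.6315, -0.0863, 0.1928]
orientation: [0.376, -2.368, 0.146]
contact_force: [-1.0, -0.3, 2.2]
grip_width: 0.0592
gripper_force: 98.3
```

servo_tool(
  commands=[
    [[-0.0028,0,0.003],[0,0,0]],
    [[-0.0028,0,0.003],[0,0,0]],
    [[-0.0028,0,0.003],[0,0,0]],
  ],
)

```text
clock: 17.7
tcp_pos: [0.6315, -0.0864, 0.1927]
orientation: [0.376, -2.368, 0.146]
contact_force: [-0.1, 0.1, 8.3]
grip_width: 0.0593
gripper_force: 98.6
```

servo_tool(
  commands=[
    [[0.004,0,-0.004],[0,0,0]],
    [[-0.002,0,-0.01],[0,0,0]],
    [[-0.0085,0,-0.0145],[0,0,0]],
    [[-0.0085,0,-0.0145],[0,0,0]],
    [[-0.0085,0,-0.0145],[0,0,0]],
  ],
)

```text
clock: 18.2
tcp_pos: [0.6344, -0.0855, 0.1927]
orientation: [0.376, -2.364, 0.147]
contact_force: [-5.0, -2.0, 5.9]
grip_width: 0.0594
gripper_force: 98.4
```

servo_tool(
  commands=[
    [[-0.0029,0,-0.0027],[0,0,0]],
    [[-0.0029,0,-0.0027],[0,0,0]],
    [[-0.0029,0,-0.0027],[0,0,0]],
  ],
)

```text
clock: 18.5
tcp_pos: [0.6354, -0.0853, 0.1927]
orientation: [0.376, -2.364, 0.147]
contact_force: [-4.2, -1.7, 5.0]
grip_width: 0.0595
gripper_force: 98.4
```

servo_tool(
  commands=[
    [[-0.0029,0,-0.0027],[0,0,0]],
    [[-0.0029,0,-0.0027],[0,0,0]],
    [[-0.0029,0,-0.0027],[0,0,0]],
  ],
)

```text
clock: 18.8
tcp_pos: [0.6363, -0.085, 0.1927]
orientation: [0.376, -2.364, 0.147]
contact_force: [-4.6, -1.2, 3.9]
grip_width: 0.0595
gripper_force: 98.4
```

servo_tool(
  commands=[
    [[-0.0029,0,-0.0027],[0,0,0]],
    [[-0.0029,0,-0.0027],[0,0,0]],
    [[-0.0029,0,-0.0027],[0,0,0]],
  ],
)

```text
clock: 19.1
tcp_pos: [0.6372, -0.0847, 0.1927]
orientation: [0.376, -2.364, 0.147]
contact_force: [-4.6, -1.4, 5.3]
grip_width: 0.0589
gripper_force: 98.4
```

servo_tool(
  commands=[
    [[-0.0029,0,-0.0027],[0,0,0]],
    [[-0.0029,0,-0.0027],[0,0,0]],
    [[-0.0029,0,-0.0027],[0,0,0]],
  ],
)

```text
clock: 19.4
tcp_pos: [0.6379, -0.0846, 0.1927]
orientation: [0.375, -2.363, 0.147]
contact_force: [-6.0, -1.8, 6.0]
grip_width: 0.0596
gripper_force: 98.4
```

servo_tool(
  commands=[
    [[-0.0029,0,-0.0027],[0,0,0]],
    [[-0.0029,0,-0.0027],[0,0,0]],
    [[-0.0029,0,-0.0027],[0,0,0]],
  ],
)

```text
clock: 19.7
tcp_pos: [0.638, -0.0846, 0.1927]
orientation: [0.375, -2.361, 0.147]
contact_force: [-9.9, -2.1, 5.3]
grip_width: 0.0596
gripper_force: 97.9
```

servo_tool(
  commands=[
    [[-0.0029,0,-0.0027],[0,0,0]],
    [[-0.0029,0,-0.0027],[0,0,0]],
    [[-0.0029,0,-0.0027],[0,0,0]],
  ],
)

```text
clock: 20.0
tcp_pos: [0.6381, -0.0845, 0.1927]
orientation: [0.374, -2.358, 0.147]
contact_force: [-12.5, -3.0, 6.3]
grip_width: 0.0595
gripper_force: 97.8
```

Contact with the step and the rear jaw. I'll ease the push, then check with a picture.

servo_tool(
  commands=[
    [[0.0045,0,0.004],[0,0,0]],
    [[0.0045,0,0.004],[0,0,0]],
    [[0.0045,0,0.004],[0,0,0]],
  ],
)

```text
clock: 20.3
tcp_pos: [0.6379, -0.0845, 0.1927]
orientation: [0.375, -2.362, 0.147]
contact_force: [-8.2, -2.7, 5.5]
grip_width: 0.0593
gripper_force: 98.3
```

Run:
```python
from ik import *
from meas import *
o=r.get_obs();print(o["clock"],(o["tcp_pos"]-seat)@np.c_[ex,ey,Z],o["contact_force"]); M=R.from_rotvec(o["orientation"]).as_matrix()
a=np.degrees(np.arccos(-M[2,2]));y=M[:,1];print("tilt from vertical",a,"yaw",np.degrees(np.arctan2(-y[0],y[1])), "ytilt",y[2])
A,_=r.grab_frame("top");B,_=r.grab_frame("side")
f=lambda c:cv2.resize(c[:,:,::-1],(400,400),interpolation=cv2.INTER_CUBIC)
cv2.imwrite("pics/seat.png",np.hstack([f(A[120:195,300:375]),f(B[115:180,225:290])]))
```

```text
20.3 [ 0.0113903  -0.0016342   0.07871273] [-8.24201707 -2.73899168  5.49068495]
tilt from vertical 43.240953767972655 yaw 18.02115812266031 ytilt 0.0014521585994040215
```

View pics/seat.png

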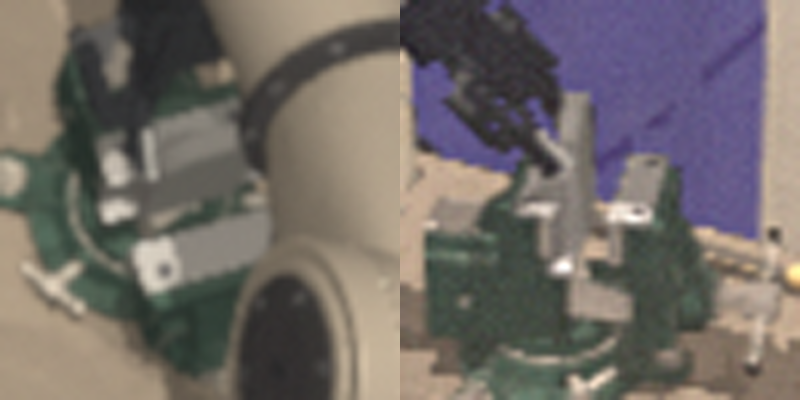

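Run:
```python
from ik import *
from meas import *
fr=np.c_[ex,ey,Z]
Q=[]
for i in range(4):
    im,P=cloud("side"); Q.append((P-seat)@fr)
q=np.nanmean(Q,0)
def rep(nm,m):
    t=q[m][:,1]; print(nm,m.sum(),np.percentile(t,[10,25,50,75,90,97]).round(4))
rep("plate edge",(q[...,2]>.052)&(q[...,2]<.09)&(q[...,0]>-.016)&(q[...,0]<.009)&(abs(q[...,1]-.03)<.02))
rep("rear jaw end",(q[...,2]>.01)&(q[...,2]<.042)&(q[...,0]>.009)&(q[...,0]<.03)&(abs(q[...,1]-.05)<.02))
rep("front jaw end",(q[...,2]>.01)&(q[...,2]<.042)&(q[...,0]>-.06)&(q[...,0]<-.032)&(abs(q[...,1]-.05)<.02))
print("front lip inner s", )
# same from the first picture, tops only (both ends)
for n in("top","side"):
    P=np.load(n+"0.npz")["P"]; q=(P-seat)@fr
    for nm,a,b in(("rear",.011,.033),("front",-.06,-.037)):
        m=(abs(q[...,2]-.047)<.006)&(q[...,0]>a)&(q[...,0]<b)&(abs(q[...,1])<.07); t=q[m][:,1]; print(n,nm,t.min().round(4),t.max().round(4),((t.min()+t.max())/2).round(4),t.mean().round(4))
```

```text
plate edge 38 [0.0218 0.0262 0.0282 0.0325 0.0352 0.0373]
rear jaw end 27 [0.0455 0.0459 0.0473 0.0485 0.05   0.0506]
front jaw end 37 [0.0446 0.0461 0.0475 0.0489 0.0503 0.0514]
front lip inner s
top rear -0.0476 0.0527 0.0026 0.0038
top front -0.0476 0.0532 0.0028 0.0029
side rear -0.043 0.0513 0.0041 0.0071
side front -0.0477 0.0532 0.0028 0.0043
```

servo_tool(
  commands=[
    [[0.007,0.0,0],[0,0,0]],
    [[0.007,0.008,0],[0,0,0]],
    [[0.007,0.008,0],[0,0,0]],
    [[0.003,0.008,0],[0,0,0]],
    [[0.0015,0.008,0],[0,0,0]],
    [[0.0015,0.008,0],[0,0,0]],
  ],
)

```text
clock: 21.2
tcp_pos: [0.6374, -0.0842, 0.1929]
orientation: [0.373, -2.363, 0.15]
contact_force: [-7.9, -5.2, 4.2]
grip_width: 0.0595
gripper_force: 98.1
```

Run:
```python
from ik import *
from mv import *
o=r.get_obs();print(o["clock"],(o["tcp_pos"]-seat)@np.c_[ex,ey,Z],o["contact_force"],o["joints"].round(3))
```

```text
21.2 [ 0.01094227 -0.00115378  0.0788585 ] [-7.88353617 -5.17291067  4.21608   ] [ 0.133  0.901 -0.362  1.152  0.372  1.892  1.649]
```

servo_tool(
  commands=[
    [[0.0127,0,0.0037],[0,0,0]],
    [[0.0127,0,0.0037],[0,0,0]],
    [[0.0127,0.001,0.0037],[0,0,0]],
    [[0.0127,0.001,0.0037],[0,0,0]],
  ],
)

```text
clock: 21.6
tcp_pos: [0.6359, -0.0821, 0.1933]
orientation: [0.377, -2.368, 0.145]
contact_force: [-0.5, -0.3, -3.4]
grip_width: 0.0594
gripper_force: 98.1
```

Run:
```python
from ik import *
from mv import *
o=r.get_obs();print(o["clock"],(o["tcp_pos"]-seat)@np.c_[ex,ey,Z],o["contact_force"])
U=tool(Rup,AL)@flip
go([(seat+.0118*ex+.001*ey+.0783*Z,U)])
```

```text
21.6 [0.01023253 0.00125519 0.07933049] [-0.4870929  -0.28296474 -3.37085254]
[-0.007, -0.001, -0.001] [0.001, 0.001, 0.001]
```

servo_tool(
  commands=[
    [[-0.003,0,0.001],[0,0,0]],
    [[-0.007,-0.001,-0.001],[0.001,0.001,0.001]],
    [[-0.009,-0.001,-0.001],[0.001,0.001,0.001]],
    [[-0.009,-0.001,-0.001],[0.001,0.001,0.001]],
  ],
)

```text
clock: 22.0
tcp_pos: [0.6366, -0.082, 0.1929]
orientation: [0.376, -2.363, 0.148]
contact_force: [-7.2, -0.1, 0.5]
grip_width: 0.0593
gripper_force: 98.0
```

servo_tool(
  commands=[
    [[0.0005,0,0.0015],[0,0,0]],
    [[0.0005,0,0.0015],[0,0,0]],
    [[0.0005,0,0.0015],[0,0,0]],
  ],
  squeeze=20,
)

```text
clock: 22.3
tcp_pos: [0.6366, -0.0821, 0.1929]
orientation: [0.376, -2.364, 0.148]
contact_force: [-5.4, 0.1, 1.2]
grip_width: 0.0594
gripper_force: 98.2
```

servo_tool(
  commands=[
    [[0,0,0],[0,0,0]],
    [[0,0,0],[0,0,0]],
    [[0,0,0],[0,0,0]],
    [[0,0,0],[0,0,0]],
  ],
  claw=0.13,
)

```text
clock: 22.7
tcp_pos: [0.6376, -0.0823, 0.1927]
orientation: [0.375, -2.368, 0.149]
contact_force: [0.4, 0.5, 0.4]
grip_width: 0.0739
gripper_force: 0.0
```

Run:
```python
from ik import *
from meas import *
o=r.get_obs();print(o["clock"],(o["tcp_pos"]-seat)@np.c_[ex,ey,Z],o["contact_force"],o["grip_width"])
B,_=r.grab_frame("side")
cv2.imwrite("pics/rel.png",cv2.resize(B[115:180,225:290][:,:,::-1],(500,500),interpolation=cv2.INTER_CUBIC))
```

```text
22.7 [0.01178168 0.00056177 0.07865309] [0.44867473 0.54690718 0.3616208 ] 0.0738865912803141
```

View pics/rel.png

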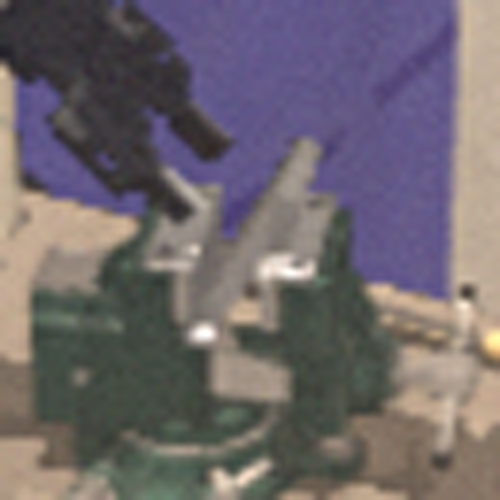

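The plate tipped forward on release. It is now leaning from the step at (205,310) against the front jaw at (290,230). I'll measure its lean before recovering.

Run:
```python
from ik import *
from meas import *
fr=np.c_[ex,ey,Z]
for n in("side","top"):
    q=[];
    for i in range(3):
        im,P=cloud(n); q.append((P-seat)@fr)
    q=np.median(q,0); c=im.astype(int)
    print(n)
    for z in np.arange(-.03,.115,.008):
        m=(abs(q[...,2]-z)<.004)&(q[...,0]>-.075)&(q[...,0]<.012)&(abs(q[...,1])<.045)&(c.min(-1)>80)&(c.max(-1)-c.min(-1)<45)
        s=q[m]; 
        if len(s): print(round(z,3),len(s),np.percentile(s[:,0],[5,25,50,75,95]).round(3),"t",s[:,1].min().round(3),s[:,1].max().round(3))
```

```text
side
-0.03 15 [-0.038 -0.025 -0.012 -0.005  0.   ] t -0.028 0.023
-0.022 11 [-0.03  -0.015 -0.01  -0.004 -0.001] t -0.013 0.025
0.002 7 [-0.007 -0.005 -0.002  0.002  0.004] t 0.028 0.044
0.01 11 [-0.009 -0.002  0.003  0.005  0.005] t -0.029 0.036
0.018 14 [-0.015 -0.007 -0.     0.005  0.005] t -0.032 0.044
0.026 13 [-0.017 -0.007  0.004  0.005  0.005] t -0.03 0.041
0.034 15 [-0.024 -0.018 -0.009  0.005  0.005] t -0.03 0.044
0.042 20 [-0.068 -0.038 -0.016  0.004  0.005] t -0.036 0.045
0.05 86 [-0.063 -0.055 -0.047 -0.022  0.01 ] t -0.045 0.044
0.058 7 [-0.037 -0.031 -0.025 -0.022 -0.02 ] t -0.02 0.031
0.066 10 [-0.041 -0.037 -0.029 -0.028 -0.026] t -0.023 0.031
0.074 13 [-0.046 -0.042 -0.034 -0.03   0.007] t -0.028 0.045
0.082 10 [-0.045 -0.038 -0.036 -0.008  0.003] t -0.008 0.043
0.09 15 [-0.055 -0.049 -0.043 -0.019  0.007] t -0.041 0.043
0.098 18 [-0.059 -0.057 -0.053 -0.045  0.01 ] t -0.039 0.039
0.106 6 [-0.054 -0.052 -0.05  -0.049 -0.048] t -0.008 0.019
top
-0.022 1 [-0.012 -0.012 -0.012 -0.012 -0.012] t 0.019 0.019
-0.006 4 [0.    0.004 0.007 0.009 0.01 ] t -0.036 0.041
0.002 25 [-0.001  0.002  0.005  0.009  0.011] t -0.043 0.045
0.01 28 [0.001 0.007 0.008 0.01  0.011] t -0.031 0.042
0.018 32 [0.001 0.003 0.005 0.01  0.011] t -0.032 0.036
0.026 25 [-0.007 -0.002 -0.     0.01   0.01 ] t -0.016 0.045
0.034 34 [-0.015 -0.006 -0.004  0.01   0.01 ] t -0.03 0.043
0.042 82 [-0.063 -0.06  -0.045 -0.009  0.01 ] t -0.028 0.045
0.05 125 [-0.059 -0.054 -0.048 -0.03   0.01 ] t -0.026 0.045
0.058 20 [-0.028 -0.02  -0.019 -0.018 -0.017] t -0.023 0.033
0.066 15 [-0.028 -0.024 -0.024 -0.022 -0.022] t -0.027 0.033
0.074 20 [-0.034 -0.029 -0.027 -0.026 -0.025] t -0.024 0.034
0.082 22 [-0.047 -0.033 -0.032 -0.03   0.001] t -0.018 0.043
0.09 30 [-0.051 -0.045 -0.038 -0.035  0.007] t -0.017 0.045
0.098 63 [-0.055 -0.052 -0.048 -0.043 -0.038] t -0.016 0.029
0.106 10 [-0.049 -0.046 -0.044 -0.043 -0.042] t -0.013 0.019
```

Run:
```python
from ik import *
from mv import *
th=np.radians(28); up=np.cos(th)*Z-np.sin(th)*ex; rz=np.cos(th)*ex+np.sin(th)*Z
Rp=frame(up,np.cross(rz,up),rz); T=tool(Rp,AL)@flip
b=seat+.00095*ex+.00245*Z
g=b+.079*up+.011*rz+.001*ey
print((g-seat)@np.c_[ex,ey,Z])
go([(g+.01*Z+.02*ex,T),(g,T)])
print(ik(g,T,20)[1:], r.get_obs()["joints"].round(2))
```

```text
[-0.02642583  0.001       0.07736705]
[0.077, 0.001, 0.022] [-0.0, -0.311, -0.001]
[0.108, 0.001, 0.106] [-0.0, -0.311, -0.001]
(np.float64(3.4002260060772674e-06), np.float64(0.6667170248917085), array([ 0.21630641,  0.55977426, -0.29855825,  1.62488691,  0.2438945 ,
        1.25328298,  1.72760311])) [ 0.13  0.9  -0.36  1.16  0.37  1.89  1.65]
```

servo_tool(
  commands=[
    [[0.03,0,-0.02],[0,-0.08,0]],
    [[0.06,0,0],[0,-0.16,0]],
    [[0.07,0,0.01],[0,-0.24,0]],
    [[0.077,0.001,0.022],[0,-0.311,0]],
    [[0.085,0.001,0.05],[0,-0.311,0]],
    [[0.1,0.001,0.08],[0,-0.311,0]],
    [[0.108,0.001,0.106],[0,-0.311,0]],
    [[0.108,0.001,0.106],[0,-0.311,0]],
    [[0.108,0.001,0.106],[0,-0.311,0]],
  ],
)

```text
clock: 23.95
tcp_pos: [0.6015, -0.0933, 0.1906]
orientation: [0.453, -2.845, 0.06]
contact_force: [-0.9, -0.4, -0.4]
grip_width: 0.0742
gripper_force: 0.0
```

servo_tool(
  commands=[
    [[0,0,0],[0,0,0]],
    [[0,0,0],[0,0,0]],
    [[0,0,0],[0,0,0]],
    [[0,0,0],[0,0,0]],
    [[0,0,0],[0,0,0]],
  ],
  claw=1,
  squeeze=60,
)

```text
clock: 24.45
tcp_pos: [0.6018, -0.0935, 0.1917]
orientation: [0.452, -2.848, 0.06]
contact_force: [2.1, -0.1, 2.9]
grip_width: 0.06
gripper_force: 64.4
```

Run:
```python
from ik import *
from mv import *
fr=np.c_[ex,ey,Z]
o=r.get_obs();print(o["clock"],(o["tcp_pos"]-seat)@fr,o["contact_force"],o["grip_width"]);M=R.from_rotvec(o["orientation"]).as_matrix();print("tool z in vise",M[:,2]@fr)
U=tool(Rup,AL)@flip
go([(seat+.006*ex+.001*ey+.085*Z,U)])
im,_=r.grab_frame("side");cv2.imwrite("pics/regrip.png",cv2.resize(im[115:180,225:290][:,:,::-1],(500,500),interpolation=cv2.INTER_CUBIC))
```

```text
24.45 [-0.02570857  0.00101504  0.0776615 ] [ 2.08864678 -0.0867775   2.91053575] 0.05996617530122427
tool z in vise [-2.57455472e-01 -5.40009388e-04 -9.66290013e-01]
[-0.115, 0.0, -0.061] [-0.0, 0.312, -0.001]
```

View pics/regrip.png

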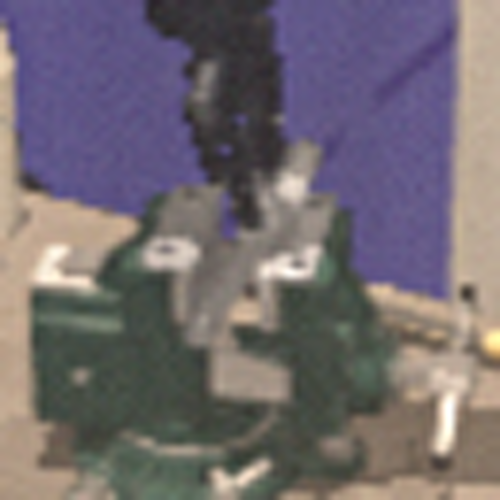

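servo_tool(
  commands=[
    [[0.01,0,-0.014],[0,0,0]],
    [[0.02,0,-0.028],[0,0,0]],
    [[0.0,0,-0.04],[0,0.05,0]],
    [[-0.025,0,-0.05],[0,0.11,0]],
    [[-0.05,0,-0.06],[0,0.17,0]],
    [[-0.075,0,-0.07],[0,0.23,0]],
    [[-0.1,0,-0.076],[0,0.29,0]],
    [[-0.111,0,-0.0765],[0,0.312,0]],
    [[-0.111,0,-0.0765],[0,0.312,0]],
    [[-0.111,0,-0.0765],[0,0.312,0]],
  ],
)

```text
clock: 25.5
tcp_pos: [0.6309, -0.0842, 0.2023]
orientation: [0.375, -2.365, 0.149]
contact_force: [-0.9, 0.3, -3.3]
grip_width: 0.0598
gripper_force: 65.8
```

Run:
```python
from ik import *
from meas import *
fr=np.c_[ex,ey,Z]
U=tool(Rup,AL)@flip
o=r.get_obs();t=o["tcp_pos"];print(o["clock"],(t-seat)@fr,o["contact_force"],o["grip_width"],o["joints"].round(2))
go([(seat+.006*ex+.001*ey+.085*Z,U)])
for n in("side","top"):
    q=np.median([(cloud(n)[1]-t)@fr for i in range(4)],0); im=r.grab_frame(n)[0].astype(int)
    for z in np.arange(-.04,.036,.01):
        m=(abs(q[...,2]-z)<.005)&(q[...,0]>-.03)&(q[...,0]<.0)&(abs(q[...,1])<.025)&(im.min(-1)>80)&(im.max(-1)-im.min(-1)<45)
        s=q[m]
        if len(s)>2: print(n,round(z,3),len(s),np.percentile(s[:,0],[5,25,50,75,95]).round(4))
```

```text
25.5 [0.00482089 0.00086849 0.08834906] [-0.85802245  0.27911394 -3.28908692] 0.05977709032825712 [ 0.13  0.88 -0.34  1.17  0.36  1.89  1.66]
[-0.013, 0.001, 0.007] [0.0, -0.001, -0.001]
side -0.04 5 [-0.0229 -0.0227 -0.0226 -0.0222 -0.0049]
side -0.03 5 [-0.0231 -0.0229 -0.0225 -0.0223 -0.0066]
side -0.02 6 [-0.023  -0.0226 -0.0226 -0.022  -0.0165]
side -0.01 3 [-0.0231 -0.0231 -0.0231 -0.0229 -0.0228]
side 0.0 4 [-0.0229 -0.0229 -0.0228 -0.0226 -0.0225]
side 0.01 4 [-0.0231 -0.023  -0.023  -0.0229 -0.0228]
side 0.02 5 [-0.0231 -0.023  -0.023  -0.0192 -0.0159]
side 0.03 22 [-0.0232 -0.0209 -0.0171 -0.0128 -0.0096]
top -0.04 9 [-0.0175 -0.0174 -0.0172 -0.0171 -0.0169]
top -0.03 11 [-0.0177 -0.0176 -0.0175 -0.0174 -0.0171]
top -0.02 7 [-0.0179 -0.0177 -0.0175 -0.0172 -0.017 ]
top -0.01 7 [-0.018  -0.0179 -0.0178 -0.0174 -0.0174]
top 0.0 10 [-0.0181 -0.0179 -0.0176 -0.0174 -0.0172]
top 0.01 8 [-0.0181 -0.0181 -0.0178 -0.0174 -0.0173]
top 0.02 9 [-0.0181 -0.0179 -0.0175 -0.0165 -0.0066]
top 0.03 56 [-0.018  -0.0156 -0.0114 -0.0076 -0.0041]
```

servo_tool(
  commands=[
    [[-0.013,0,-0.012],[0,0.012,0]],
    [[-0.018,0,-0.006],[0,0.012,0]],
    [[-0.024,0,0],[0,0.012,0]],
    [[-0.028,0,0.004],[0,0.012,0]],
    [[-0.028,0,0.004],[0,0.012,0]],
  ],
)

```text
clock: 26.5
tcp_pos: [0.6353, -0.0828, 0.1969]
orientation: [0.372, -2.346, 0.152]
contact_force: [1.0, 0.2, -2.9]
grip_width: 0.06
gripper_force: 65.9
```

servo_tool(
  commands=[
    [[-0.0027,0,0.0029],[0,0,0]],
    [[-0.0027,0,0.0029],[0,0,0]],
    [[-0.0027,0,0.0029],[0,0,0]],
  ],
)

```text
clock: 26.8
tcp_pos: [0.6356, -0.0827, 0.1963]
orientation: [0.372, -2.347, 0.152]
contact_force: [0.7, -0.4, -3.2]
grip_width: 0.0598
gripper_force: 65.9
```

servo_tool(
  commands=[
    [[-0.0027,0,0.0029],[0,0,0]],
    [[-0.0027,0,0.0029],[0,0,0]],
    [[-0.0027,0,0.0029],[0,0,0]],
  ],
)

```text
clock: 27.1
tcp_pos: [0.6356, -0.0826, 0.1952]
orientation: [0.372, -2.347, 0.152]
contact_force: [0.2, -0.3, -3.2]
grip_width: 0.0597
gripper_force: 65.9
```

servo_tool(
  commands=[
    [[-0.0027,0,0.0029],[0,0,0]],
    [[-0.0027,0,0.0029],[0,0,0]],
    [[-0.0027,0,0.0029],[0,0,0]],
  ],
)

```text
clock: 27.4
tcp_pos: [0.6355, -0.0826, 0.1942]
orientation: [0.372, -2.347, 0.152]
contact_force: [-0.8, 0.1, -2.0]
grip_width: 0.0598
gripper_force: 65.9
```

servo_tool(
  commands=[
    [[-0.0027,0,0.0029],[0,0,0]],
    [[-0.0027,0,0.0029],[0,0,0]],
    [[-0.0027,0,0.0029],[0,0,0]],
  ],
)

```text
clock: 27.7
tcp_pos: [0.6355, -0.0826, 0.1932]
orientation: [0.372, -2.347, 0.152]
contact_force: [-0.8, -0.2, -3.4]
grip_width: 0.06
gripper_force: 65.9
```

servo_tool(
  commands=[
    [[-0.0027,0,0.0029],[0,0,0]],
    [[-0.0027,0,0.0029],[0,0,0]],
    [[-0.0027,0,0.0029],[0,0,0]],
  ],
)

```text
clock: 28.0
tcp_pos: [0.6356, -0.0827, 0.1927]
orientation: [0.372, -2.347, 0.152]
contact_force: [-0.2, 0.7, 0.5]
grip_width: 0.06
gripper_force: 66.0
```

servo_tool(
  commands=[
    [[-0.0014,0,0.0015],[0,0,0]],
    [[-0.0014,0,0.0015],[0,0,0]],
    [[-0.0014,0,0.0015],[0,0,0]],
  ],
)

```text
clock: 28.3
tcp_pos: [0.6355, -0.0827, 0.1926]
orientation: [0.372, -2.347, 0.152]
contact_force: [1.3, -0.6, 6.1]
grip_width: 0.0601
gripper_force: 66.3
```

servo_tool(
  commands=[
    [[-0.0022,0,-0.0045],[0,0,0]],
    [[-0.0059,0,-0.0083],[0,0,0]],
    [[-0.0059,0,-0.0083],[0,0,0]],
    [[-0.0059,0,-0.0083],[0,0,0]],
  ],
)

```text
clock: 28.7
tcp_pos: [0.6376, -0.0821, 0.1926]
orientation: [0.372, -2.345, 0.152]
contact_force: [-2.2, 0.2, 5.9]
grip_width: 0.0599
gripper_force: 66.3
```

servo_tool(
  commands=[
    [[-0.0029,0,-0.0027],[0,0,0]],
    [[-0.0029,0,-0.0027],[0,0,0]],
    [[-0.0029,0,-0.0027],[0,0,0]],
  ],
)

```text
clock: 29.0
tcp_pos: [0.6383, -0.0818, 0.1926]
orientation: [0.372, -2.345, 0.152]
contact_force: [-1.7, 0.0, 5.8]
grip_width: 0.06
gripper_force: 66.4
```

servo_tool(
  commands=[
    [[-0.0029,0,-0.0027],[0,0,0]],
    [[-0.0029,0,-0.0027],[0,0,0]],
    [[-0.0029,0,-0.0027],[0,0,0]],
  ],
)

```text
clock: 29.3
tcp_pos: [0.639, -0.0816, 0.1925]
orientation: [0.371, -2.344, 0.152]
contact_force: [-3.5, -0.7, 6.2]
grip_width: 0.0598
gripper_force: 66.4
```

servo_tool(
  commands=[
    [[-0.0029,0,-0.0027],[0,0,0]],
    [[-0.0029,0,-0.0027],[0,0,0]],
    [[-0.0029,0,-0.0027],[0,0,0]],
  ],
)

```text
clock: 29.6
tcp_pos: [0.6398, -0.0814, 0.1925]
orientation: [0.371, -2.343, 0.152]
contact_force: [-4.5, -0.4, 5.1]
grip_width: 0.0598
gripper_force: 66.4
```

servo_tool(
  commands=[
    [[-0.0029,0,-0.0027],[0,0,0]],
    [[-0.0029,0,-0.0027],[0,0,0]],
    [[-0.0029,0,-0.0027],[0,0,0]],
  ],
)

```text
clock: 29.9
tcp_pos: [0.6405, -0.0811, 0.1925]
orientation: [0.371, -2.343, 0.152]
contact_force: [-4.6, -0.7, 5.7]
grip_width: 0.0599
gripper_force: 66.5
```

```bash
cat > face.py <<'E'
from ik import *
from meas import *
def face(N=5,S=seat,sl=(-.02,.012)):
    fr=np.c_[ex,ey,Z]
    for n in("side","top"):
        q=np.median([(cloud(n)[1]-S)@fr for i in range(N)],0); im=r.grab_frame(n)[0].astype(int)
        out=[]
        for z in np.arange(.03,.106,.01):
            m=(abs(q[...,2]-z)<.005)&(q[...,0]>sl[0])&(q[...,0]<sl[1])&(abs(q[...,1])<.025)&(im.min(-1)>80)&(im.max(-1)-im.min(-1)<45)
            s=q[m]
            if len(s)>2: out.append((round(float(z),2),len(s),float(np.percentile(s[:,0],25).round(4))))
        print(n,out)
E
python3 - <<'E'
from face import *
o=r.get_obs();print(o["clock"],(o["tcp_pos"]-seat)@np.c_[ex,ey,Z],o["contact_force"])
face()
E
```

```text
29.9 [0.01489535 0.0007714  0.07846601] [-4.58083051 -0.69372057  5.67583465]
side [(0.03, 4, -0.012), (0.04, 5, -0.0114), (0.05, 6, -0.0106), (0.06, 4, -0.0096), (0.07, 5, -0.0096), (0.08, 5, -0.0086), (0.09, 4, -0.0076), (0.1, 8, -0.0067)]
top [(0.03, 8, -0.007), (0.04, 9, -0.0064), (0.05, 12, -0.0054), (0.06, 10, -0.0049), (0.07, 9, -0.0037), (0.08, 8, -0.0028), (0.09, 5, -0.0021), (0.1, 7, -0.0018)]
```

servo_tool(
  commands=[
    [[0.0113,0,-0.0033],[0,0,0]],
    [[0.02,0,0.002],[0,-0.02,0]],
    [[0.02,0,0.002],[0,-0.046,0]],
    [[0.02,0,0.002],[0,-0.046,0]],
    [[0.02,0,0.002],[0,-0.046,0]],
  ],
  claw=1,
  squeeze=90,
)

```text
clock: 31.0
tcp_pos: [0.6373, -0.0823, 0.1948]
orientation: [0.383, -2.415, 0.141]
contact_force: [-2.5, -2.4, 0.1]
grip_width: 0.0589
gripper_force: 98.5
```

Run:
```python
from face import *
o=r.get_obs();print(o["clock"],(o["tcp_pos"]-seat)@np.c_[ex,ey,Z],o["contact_force"],o["gripper_force"])
face()
```

```text
31.0 [0.01145501 0.00066341 0.08080363] [-2.5329988  -2.37667575  0.12928905] 98.53622880298644
side [(0.03, 5, -0.0108), (0.04, 4, -0.011), (0.05, 5, -0.0112), (0.06, 4, -0.0111), (0.07, 4, -0.0114), (0.08, 3, -0.0111), (0.09, 4, -0.0114), (0.1, 4, -0.0116)]
top [(0.03, 7, -0.0056), (0.04, 9, -0.0059), (0.05, 5, -0.0057), (0.06, 6, -0.0061), (0.07, 8, -0.006), (0.08, 6, -0.0063), (0.09, 6, -0.0063), (0.1, 7, -0.0061)]
```

servo_tool(
  commands=[
    [[0,0,0],[0,0.008,0]],
    [[0,0,0],[0,0.008,0]],
    [[-0.0027,0,0.0029],[0,0.008,0]],
    [[-0.0045,0,0.0048],[0,0.008,0]],
    [[-0.0045,0,0.0048],[0,0.008,0]],
  ],
)

```text
clock: 32.1
tcp_pos: [0.638, -0.0816, 0.1938]
orientation: [0.382, -2.406, 0.142]
contact_force: [-3.2, -1.1, -0.9]
grip_width: 0.059
gripper_force: 98.6
```

Run:
```python
from face import *
o=r.get_obs();print(o["clock"],(o["tcp_pos"]-seat)@np.c_[ex,ey,Z],o["contact_force"],o["gripper_force"])
face()
```

```text
32.1 [0.01235199 0.00116485 0.07977744] [-3.24565796 -1.11253137 -0.88008658] 98.57625086791813
side [(0.03, 3, -0.0107), (0.05, 4, -0.0104), (0.06, 4, -0.0106), (0.08, 3, -0.0107), (0.09, 5, -0.0115), (0.1, 3, -0.0111)]
top [(0.03, 10, -0.0055), (0.04, 7, -0.0054), (0.05, 6, -0.0056), (0.06, 6, -0.0059), (0.07, 6, -0.0061), (0.08, 7, -0.0058), (0.09, 7, -0.0058), (0.1, 10, -0.0059)]
```

servo_tool(
  commands=[
    [[0.002,0,0.0019],[0,0.005,0]],
    [[0.002,0,0.0019],[0,0.005,0]],
    [[-0.0015,0,0.0057],[0,0.005,0]],
    [[-0.0015,0,0.0057],[0,0.005,0]],
  ],
)

```text
clock: 33.1
tcp_pos: [0.6376, -0.0818, 0.1934]
orientation: [0.38, -2.398, 0.144]
contact_force: [-1.4, 0.1, 4.5]
grip_width: 0.0586
gripper_force: 98.9
```

servo_tool(
  commands=[
    [[-0.0014,0,0.0015],[0,0,0]],
    [[-0.0014,0,0.0015],[0,0,0]],
  ],
)

```text
clock: 33.3
tcp_pos: [0.6377, -0.0818, 0.1934]
orientation: [0.38, -2.398, 0.144]
contact_force: [-2.2, -0.0, 7.7]
grip_width: 0.059
gripper_force: 99.1
```

Run:
```python
from face import *
o=r.get_obs();print(o["clock"],(o["tcp_pos"]-seat)@np.c_[ex,ey,Z],o["contact_force"],o["gripper_force"])
face()
```

```text
33.3 [0.01195883 0.0010143  0.07938795] [-2.19364169 -0.03316111  7.72378507] 99.0939186885953
side [(0.03, 4, -0.0108), (0.04, 5, -0.011), (0.05, 6, -0.0109), (0.07, 5, -0.0113), (0.09, 3, -0.0114), (0.1, 7, -0.0118)]
top [(0.03, 6, -0.0058), (0.04, 7, -0.0059), (0.05, 6, -0.006), (0.06, 8, -0.0062), (0.07, 6, -0.0064), (0.08, 5, -0.0061), (0.09, 5, -0.0062), (0.1, 7, -0.0063)]
```

servo_tool(
  commands=[
    [[-0.001,0,-0.0025],[0,0.004,0]],
    [[-0.0019,0,-0.0039],[0,0.009,0]],
    [[-0.0019,0,-0.0039],[0,0.009,0]],
    [[-0.0019,0,-0.0039],[0,0.009,0]],
  ],
)

```text
clock: 34.3
tcp_pos: [0.6384, -0.0816, 0.1932]
orientation: [0.378, -2.384, 0.146]
contact_force: [-1.6, 0.6, 6.9]
grip_width: 0.0591
gripper_force: 98.9
```

Run:
```python
from face import *
o=r.get_obs();print(o["clock"],(o["tcp_pos"]-seat)@np.c_[ex,ey,Z],o["contact_force"],o["gripper_force"])
face()
```

```text
34.3 [0.01276395 0.00096119 0.07920436] [-1.57394642  0.60456816  6.91110963] 98.92434807959944
side [(0.05, 4, -0.0104), (0.06, 4, -0.0103), (0.07, 5, -0.0106), (0.08, 5, -0.0105), (0.1, 3, -0.0104)]
top [(0.03, 9, -0.0054), (0.04, 8, -0.0053), (0.05, 5, -0.0053), (0.06, 8, -0.0057), (0.07, 4, -0.0052), (0.08, 6, -0.0055), (0.09, 6, -0.0055), (0.1, 6, -0.0055)]
```

servo_tool(
  commands=[
    [[0.001,0,-0.001],[0,0,0]],
    [[0.001,0,-0.001],[0,0,0]],
    [[0.001,0,-0.001],[0,0,0]],
  ],
  claw=1,
  squeeze=20,
)

```text
clock: 35.2
tcp_pos: [0.6384, -0.0816, 0.1932]
orientation: [0.378, -2.384, 0.146]
contact_force: [-3.0, 0.3, 5.4]
grip_width: 0.059
gripper_force: 98.7
```

servo_tool(
  commands=[
    [[0,0,0],[0,0,0]],
    [[0,0,0],[0,0,0]],
    [[0,0,0],[0,0,0]],
  ],
  claw=0.31,
)

```text
clock: 35.5
tcp_pos: [0.6384, -0.0816, 0.1932]
orientation: [0.378, -2.384, 0.146]
contact_force: [-2.9, 0.4, 5.7]
grip_width: 0.0588
gripper_force: 98.7
```

servo_tool(
  commands=[
    [[0,0,0],[0,0,0]],
    [[0,0,0],[0,0,0]],
  ],
  claw=0.29,
)

```text
clock: 35.7
tcp_pos: [0.6383, -0.0817, 0.1928]
orientation: [0.378, -2.383, 0.146]
contact_force: [-2.8, 0.1, 5.1]
grip_width: 0.0605
gripper_force: 39.0
```

servo_tool(
  commands=[
    [[0,0,0],[0,0,0]],
    [[0,0,0],[0,0,0]],
  ],
  claw=0.28,
)

```text
clock: 35.9
tcp_pos: [0.6382, -0.0819, 0.1924]
orientation: [0.378, -2.384, 0.146]
contact_force: [-4.0, -0.5, 3.3]
grip_width: 0.0613
gripper_force: 14.5
```

servo_tool(
  commands=[
    [[0,0,0],[0,0,0]],
    [[0,0,0],[0,0,0]],
  ],
  claw=0.27,
)

```text
clock: 36.1
tcp_pos: [0.639, -0.0818, 0.192]
orientation: [0.378, -2.386, 0.146]
contact_force: [0.0, -0.2, -0.3]
grip_width: 0.062
gripper_force: 0.2
```

Gentle release. I'll open a little more and measure the plate.

servo_tool(
  commands=[
    [[0,0,0],[0,0,0]],
    [[0,0,0],[0,0,0]],
  ],
  claw=0.25,
)

```text
clock: 36.3
tcp_pos: [0.6386, -0.0816, 0.1923]
orientation: [0.378, -2.385, 0.146]
contact_force: [-0.6, 0.5, 0.0]
grip_width: 0.0642
gripper_force: 0.0
```

Run:
```python
from face import *
o=r.get_obs();print(o["clock"],(o["tcp_pos"]-seat)@np.c_[ex,ey,Z],o["contact_force"],o["gripper_force"])
face(3)
```

```text
36.3 [0.0129021  0.00090122 0.07834707] [-0.63791123  0.49316727  0.02097361] 0.0
side [(0.03, 3, -0.0107), (0.04, 3, -0.0107), (0.05, 6, -0.0106), (0.06, 3, -0.0109), (0.08, 5, -0.0108), (0.09, 4, -0.0108), (0.1, 6, -0.0106)]
top [(0.03, 7, -0.0051), (0.04, 9, -0.0058), (0.05, 6, -0.0061), (0.06, 7, -0.0055), (0.07, 4, -0.006), (0.08, 7, -0.006), (0.09, 5, -0.0055), (0.1, 5, -0.0059)]
```

servo_tool(
  commands=[
    [[0,0,0],[0,0,0]],
    [[0,0,0],[0,0,0]],
    [[0,0,0],[0,0,0]],
    [[0,0,-0.03],[0,0,0]],
    [[0,0,-0.07],[0,0,0]],
    [[0,0,-0.12],[0,0,0]],
    [[0,0,-0.12],[0,0,0]],
  ],
  claw=0.1,
)

```text
clock: 37.4
tcp_pos: [0.6591, -0.0743, 0.2165]
orientation: [0.379, -2.387, 0.147]
contact_force: [0.7, -0.0, -1.0]
grip_width: 0.0768
gripper_force: 0.0
```

Run:
```python
from face import *
o=r.get_obs();print(o["clock"],(o["tcp_pos"]-seat)@np.c_[ex,ey,Z],o["contact_force"],o["gripper_force"],o["joints"].round(2))
face(2)
# vertical tool with y along the jaws; push pose in front
V=tool(Rup,90)@flip; print(V.round(2))
go([(seat+.07*ex+.16*Z,tool(Rup,65)@flip),(seat+.07*ex+.24*Z,V)])
for n in("top","side"):
    for k in r.mark_of(n,"jaw_front")[:1]:
        from edge import to_plane
        print(n,((to_plane(n,k["uv"],.135)-seat)@np.c_[ex,ey,Z]).round(4),k["confidence"])
    im,P=cloud(n);q=(P-seat)@np.c_[ex,ey,Z]
    m=(abs(q[...,1])<.04)&(q[...,2]>.03)&(q[...,2]<.044)&(q[...,0]<-.045)&(q[...,0]>-.1);print(n,m.sum(),np.percentile(q[m][:,0],[5,25,50,75]).round(4) if m.any() else"")
    m=(abs(q[...,1])<.045)&(abs(q[...,2]-.047)<.006)&(q[...,0]<-.01)&(q[...,0]>-.1);print(n,m.sum(),np.percentile(q[m][:,0],[1,99]).round(4))
```

```text
37.4 [0.03465283 0.0014575  0.10251229] [ 0.70838391 -0.04013466 -0.95304227] 0.0 [ 0.03  0.89 -0.19  1.09  0.28  1.9   1.73]
side [(0.03, 3, -0.0107), (0.04, 4, -0.011), (0.05, 5, -0.0105), (0.07, 5, -0.0105), (0.08, 3, -0.0106), (0.09, 3, -0.0108), (0.1, 4, -0.0109)]
top [(0.03, 5, -0.0057), (0.04, 4, -0.0058), (0.05, 5, -0.0056), (0.07, 4, -0.0054), (0.1, 4, -0.0058)]
[[-0.95 -0.31 -0.  ]
 [-0.31  0.95 -0.  ]
 [ 0.    0.   -1.  ]]
[0.047, -0.003, -0.278] [0.0, -0.189, -0.001]
[0.262, -0.003, -0.515] [0.0, -0.467, -0.001]
top [[-0.0681  0.0061  0.021 ]] 0.57
top 0 
top 11 [-0.0403 -0.0297]
side [[-0.0688 -0.0032  0.021 ]] 0.89
side 24 [-0.0762 -0.0753 -0.0737 -0.07  ]
side 92 [-0.0746 -0.0103]
```

servo_tool(
  commands=[
    [[-0.04,0,-0.08],[0,0,0]],
    [[0.0,0,-0.2],[0,-0.09,0]],
    [[0.047,-0.003,-0.278],[0,-0.189,0]],
    [[0.11,-0.003,-0.35],[0,-0.28,0]],
    [[0.18,-0.003,-0.43],[0,-0.37,0]],
    [[0.262,-0.003,-0.515],[0,-0.467,0]],
    [[0.262,-0.003,-0.515],[0,-0.467,0]],
    [[0.262,-0.003,-0.515],[0,-0.467,0]],
    [[0.262,-0.003,-0.515],[0,-0.467,0]],
  ],
  claw=1,
)

```text
clock: 38.8
tcp_pos: [0.6929, -0.064, 0.353]
orientation: [0.493, -3.1, -0.0]
contact_force: [1.2, 0.4, -0.8]
grip_width: -0.0001
gripper_force: 0.0
```

Run:
```python
from face import *
o=r.get_obs();print(o["clock"],(o["tcp_pos"]-seat)@np.c_[ex,ey,Z],o["contact_force"],o["joints"].round(2),o["grip_width"])
face(2)
W=tool(Rup,105)@flip
S1=seat-.13*ex+.24*Z; go([(S1,W)])
go([(seat-.12*ex+.036*Z,W),(seat-.09*ex+.036*Z,W)],S1,W)
```

```text
38.8 [0.07003619 0.00077536 0.23900247] [ 1.16091029  0.36212765 -0.8144948 ] [ 0.04  0.45 -0.06  1.36  0.03  1.33  1.87] -6.868819399572415e-05
side [(0.03, 4, -0.0107), (0.04, 3, -0.0106), (0.05, 4, 0.0036), (0.06, 3, -0.0105), (0.07, 6, -0.0107), (0.08, 3, -0.0102), (0.09, 5, -0.0105), (0.1, 7, -0.0105)]
top [(0.03, 9, -0.0055), (0.04, 10, -0.0056), (0.05, 8, -0.0052), (0.06, 11, -0.0056), (0.07, 11, -0.0055), (0.08, 8, -0.006), (0.09, 12, -0.0057), (0.1, 22, -0.0053)]
[0.802, -0.002, -0.003] [-0.0, -0.168, -0.0]
[0.173, 0.0, 0.799] [0.0, 0.0, 0.0]
[0.057, 0.0, 0.83] [0.0, 0.0, 0.0]
```

servo_tool(
  commands=[
    [[0.2,0,0],[0,0,0]],
    [[0.4,0,0],[0,0,0]],
    [[0.6,0,0],[0,-0.08,0]],
    [[0.802,-0.002,-0.003],[0,-0.168,0]],
    [[0.802,-0.002,-0.003],[0,-0.168,0]],
    [[0.802,-0.002,-0.003],[0,-0.168,0]],
  ],
)

```text
clock: 39.7
tcp_pos: [0.4997, -0.1281, 0.3546]
orientation: [-0.447, 2.846, 0.059]
contact_force: [0.6, -0.3, 0.4]
grip_width: 0.0002
gripper_force: 0.0
```

servo_tool(
  commands=[
    [[0.1,0,0.2],[0,0,0]],
    [[0.173,0,0.4],[0,0,0]],
    [[0.173,0,0.6],[0,0,0]],
    [[0.173,0,0.75],[0,0,0]],
    [[0.173,0,0.8],[0,0,0]],
    [[0.173,0,0.8],[0,0,0]],
  ],
)

```text
clock: 40.3
tcp_pos: [0.514, -0.1228, 0.1492]
orientation: [-0.455, 2.847, 0.062]
contact_force: [-0.2, 0.3, 0.3]
grip_width: -0.0001
gripper_force: 0.0
```

Run:
```python
from face import *
o=r.get_obs();print(o["clock"],(o["tcp_pos"]-seat)@np.c_[ex,ey,Z],o["contact_force"],o["joints"].round(2),o["grip_width"])
face(2)
W=tool(Rup,105)@flip
go([(seat-.09*ex+.036*Z,W)])
fr=np.c_[ex,ey,Z]
for n in("top","side"):
    q=np.median([(cloud(n)[1]-seat)@fr for i in range(2)],0)
    m=(q[...,2]>.055)&(q[...,2]<.09)&(abs(q[...,0])<.014)&(abs(q[...,1])<.05);print(n,"plate t",m.sum(),np.percentile(q[m][:,1],[1,99]).round(4))
    m=(abs(q[...,2]-.047)<.005)&(q[...,0]>.01)&(q[...,0]<.034)&(abs(q[...,1])<.07);print(n,"rear jaw t",m.sum(),np.percentile(q[m][:,1],[1,99]).round(4))
```

```text
40.3 [-0.11833803  0.00045253  0.03520732] [-0.16470327  0.2626442   0.32763691] [ 0.26  0.29 -0.07  2.15 -0.23  0.49  2.26] -6.601486344772217e-05
side [(0.03, 4, -0.0107), (0.04, 5, -0.0111), (0.05, 5, -0.011), (0.06, 3, -0.0108), (0.07, 5, -0.0107), (0.08, 5, -0.0105), (0.09, 3, -0.0103), (0.1, 5, -0.01)]
top [(0.03, 7, -0.0057), (0.04, 9, -0.0058), (0.05, 9, -0.0055), (0.06, 9, -0.0058), (0.07, 8, -0.0057), (0.08, 14, -0.0055), (0.09, 6, -0.0056), (0.1, 23, -0.0053)]
[-0.109, 0.004, 0.041] [-0.002, 0.004, -0.0]
top plate t 57 [-0.0268  0.0333]
top rear jaw t 144 [-0.0468  0.0525]
side plate t 38 [-0.0246  0.0356]
side rear jaw t 49 [-0.0369  0.0498]
```

servo_tool(
  commands=[
    [[-0.04,0,0.01],[0,0,0]],
    [[-0.08,0,0.021],[0,0,0]],
    [[-0.1,0,0.027],[0,0,0]],
    [[-0.1,0,0.027],[0,0,0]],
  ],
)

```text
clock: 41.2
tcp_pos: [0.5387, -0.1151, 0.1507]
orientation: [-0.454, 2.843, 0.059]
contact_force: [-0.4, 0.8, -0.5]
grip_width: 0.0001
gripper_force: 0.0
```

servo_tool(
  commands=[
    [[-0.012,0,0.003],[0,0,0]],
    [[-0.023,0,0.006],[0,0,0]],
    [[-0.035,0,0.0094],[0,0,0]],
    [[-0.046,0,0.0125],[0,0,0]],
    [[-0.046,0,0.0125],[0,0,0]],
  ],
)

```text
clock: 41.7
tcp_pos: [0.5479, -0.1125, 0.1503]
orientation: [-0.451, 2.846, 0.059]
contact_force: [-4.1, -0.4, 1.2]
grip_width: 0.0001
gripper_force: 1.5
```

```bash
cat > st.py <<'E'
from face import *
o=r.get_obs();print(o["clock"],((o["tcp_pos"]-seat)@np.c_[ex,ey,Z]).round(4),(o["contact_force"]@np.c_[ex,ey,Z]).round(1))
face(2)
for n in("top","side"):
    q=np.median([(cloud(n)[1]-seat)@np.c_[ex,ey,Z] for i in range(2)],0)
    m=(abs(abs(q[...,1])-.041)<.006)&(abs(q[...,2]-.047)<.006)&(q[...,0]<.0)&(q[...,0]>-.1);print(n,"front lip",m.sum(),np.percentile(q[m][:,0],[2,97]).round(4) if m.any() else "")
E
python3 st.py
```

```text
41.7 [-0.0829 -0.0003  0.0363] [-4.   0.9  1.2]
side [(0.05, 5, -0.0108), (0.06, 5, -0.0109), (0.07, 4, -0.0107), (0.08, 4, -0.0107), (0.09, 3, -0.0105), (0.1, 6, -0.0103)]
top [(0.03, 9, -0.0056), (0.04, 9, -0.006), (0.05, 10, -0.0058), (0.06, 10, -0.0055), (0.07, 10, -0.0056), (0.08, 11, -0.0057), (0.09, 8, -0.0054), (0.1, 23, -0.0055)]
top front lip 76 [-0.0609 -0.0255]
side front lip 25 [-0.0675 -0.031 ]
```

servo_tool(
  commands=[
    [[-0.006,0,0.0016],[0,0,0]],
    [[-0.012,0,0.003],[0,0,0]],
    [[-0.018,0,0.005],[0,0,0]],
    [[-0.024,0,0.0065],[0,0,0]],
    [[-0.03,0,0.008],[0,0,0]],
    [[-0.036,0,0.0097],[0,0,0]],
    [[-0.042,0,0.011],[0,0,0]],
    [[-0.046,0,0.0125],[0,0,0]],
    [[-0.046,0,0.0125],[0,0,0]],
  ],
)

```text
clock: 43.1
tcp_pos: [0.5595, -0.1087, 0.1503]
orientation: [-0.451, 2.845, 0.059]
contact_force: [-4.2, -0.7, 1.3]
grip_width: -0.0002
gripper_force: 2.3
```

```bash
python3 st.py
```

```text
43.1 [-0.0707 -0.0002  0.0363] [-4.2  0.7  1.3]
side [(0.04, 4, -0.0107), (0.05, 8, -0.019), (0.06, 3, -0.0109), (0.07, 3, -0.0104), (0.08, 3, -0.0106), (0.09, 4, -0.0106), (0.1, 7, -0.0106)]
top [(0.03, 9, -0.0053), (0.04, 21, -0.0155), (0.05, 35, -0.0174), (0.06, 10, -0.0058), (0.07, 10, -0.0057), (0.08, 10, -0.0057), (0.09, 9, -0.0055), (0.1, 20, -0.0054)]
top front lip 74 [-0.0475 -0.0135]
side front lip 21 [-0.0544 -0.02  ]
```

servo_tool(
  commands=[
    [[-0.005,0,0.0013],[0,0,0]],
    [[-0.01,0,0.0027],[0,0,0]],
    [[-0.015,0,0.004],[0,0,0]],
    [[-0.02,0,0.0054],[0,0,0]],
    [[-0.02,0,0.0054],[0,0,0]],
  ],
)

```text
clock: 44.1
tcp_pos: [0.5646, -0.107, 0.1504]
orientation: [-0.452, 2.845, 0.059]
contact_force: [-4.0, -1.6, -0.2]
grip_width: 0.0003
gripper_force: 2.3
```

servo_tool(
  commands=[
    [[-0.004,0,0.001],[0,0,0]],
    [[-0.008,0,0.002],[0,0,0]],
    [[-0.008,0,0.002],[0,0,0]],
  ],
)

```text
clock: 44.4
tcp_pos: [0.5661, -0.1065, 0.1503]
orientation: [-0.452, 2.846, 0.06]
contact_force: [-6.4, -1.8, 0.8]
grip_width: -0.0005
gripper_force: 3.2
```

servo_tool(
  commands=[
    [[-0.004,0,0.001],[0,0,0]],
    [[-0.004,0,0.001],[0,0,0]],
    [[-0.004,0,0.001],[0,0,0]],
  ],
)

```text
clock: 44.7
tcp_pos: [0.5663, -0.1065, 0.1502]
orientation: [-0.451, 2.847, 0.06]
contact_force: [-9.9, -2.1, 5.0]
grip_width: -0.0001
gripper_force: 5.0
```

servo_tool(
  commands=[
    [[-0.004,0,0.001],[0,0,0]],
    [[-0.006,0,0.0015],[0,0,0]],
    [[-0.006,0,0.0015],[0,0,0]],
  ],
)

```text
clock: 45.0
tcp_pos: [0.5664, -0.1065, 0.1501]
orientation: [-0.451, 2.85, 0.06]
contact_force: [-15.6, -3.3, 11.4]
grip_width: -0.0001
gripper_force: 8.0
```

```bash
python3 st.py
```

```text
45.0 [-0.0634 -0.0003  0.0361] [-15.9   1.7  11.4]
side [(0.05, 15, -0.0167), (0.06, 4, -0.0105), (0.07, 5, -0.0104), (0.09, 3, -0.0103), (0.1, 6, -0.0101)]
top [(0.04, 4, -0.0142), (0.05, 69, -0.0163), (0.06, 10, -0.0053), (0.07, 11, -0.0053), (0.08, 10, -0.0059), (0.09, 10, -0.0053), (0.1, 25, -0.005)]
top front lip 67 [-0.0408 -0.0069]
side front lip 26 [-0.0498 -0.0126]
```

The jaw has stalled against the plate, which is still upright. I'll back off and clear the arm.

servo_tool(
  commands=[
    [[0.02,0,-0.005],[0,0,0]],
    [[0.08,0,-0.02],[0,0,0]],
    [[0.18,0,-0.05],[0,0,0]],
    [[0.22,0,-0.2],[0,0,0]],
    [[0.25,0,-0.4],[0,0,0]],
    [[0.25,0,-0.6],[0,0,0]],
    [[0.25,0,-0.6],[0,0,0]],
    [[0.25,0,-0.6],[0,0,0]],
  ],
)

```text
clock: 46.3
tcp_pos: [0.4754, -0.1366, 0.281]
orientation: [-0.451, 2.84, 0.056]
contact_force: [0.2, 0.5, -0.7]
grip_width: 0.0003
gripper_force: 0.0
```

```bash
python3 st.py
python3 - <<'E'
from h import *
A,_=r.grab_frame("top");B,_=r.grab_frame("side")
f=lambda c:cv2.resize(c[:,:,::-1],(400,400),interpolation=cv2.INTER_CUBIC)
cv2.imwrite("pics/fin.png",np.hstack([f(A[105:235,270:400]),f(B[110:190,220:300])]))
E
```

```text
46.3 [-0.1593 -0.0006  0.167 ] [ 0.3  0.4 -0.7]
side [(0.05, 17, -0.0158), (0.06, 3, -0.0104), (0.08, 4, -0.0102), (0.1, 6, -0.0103)]
top [(0.04, 7, -0.0173), (0.05, 70, -0.0156), (0.06, 11, -0.0056), (0.07, 10, -0.0056), (0.08, 10, -0.0055), (0.09, 11, -0.0059), (0.1, 19, -0.0055)]
top front lip 82 [-0.0432 -0.0063]
side front lip 26 [-0.0498 -0.0138]
```

View pics/fin.png

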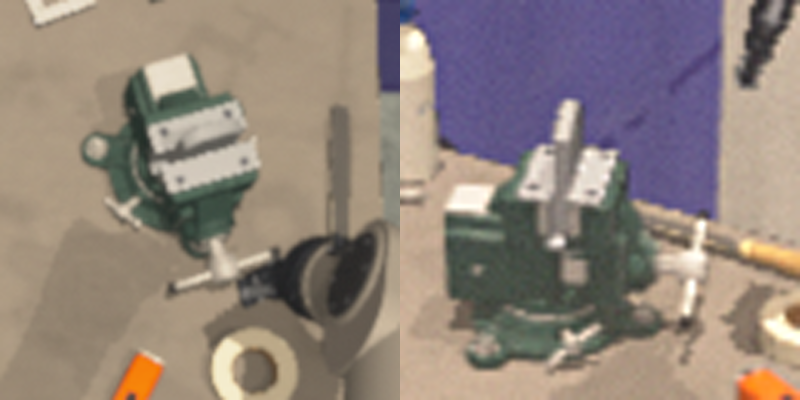

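The plate stands upright and centred between the closed jaws. It is visible at (205,135) in the top pane and (567,150) in the side pane. The arm is clear and the file is undisturbed.

```bash
python3 -c "
from bench import r
print(r.hand_in())"
```

```text
the job is handed in; nothing more can be done
None
```

The plate is standing upright, clipped end up, on the step in the middle of the jaws, held snug by the front jaw, and I've handed it in at about 46 s; it tipped forward onto the front jaw on the first release, so I regripped it, stood it up again and released it gently before closing the jaw.

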